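Change the modules in a battery balancing dock

ROBOT

A 6-joint arm with a two-finger parallel gripper is mounted at the origin on the work surface. World frame = base frame: x ahead of the robot, y to its left, z up, the work surface at z = 0. Lengths are in m, angles in rad, forces in N, time in s.
With the tool pointing down it reaches from about 0.375 to 0.9 m from the base axis. Payload 3.1 kg.
Tool frame: the origin (TCP) lies midway between the tips of the shut fingers; the grasp point (between the pads) lies 19 mm behind it; z points along the fingers, y is the line along which they close (so a half turn about z gives the same grasp; the last joint's range is limited). The gripper opens to 87 mm and grips with 3 to 60 N. Pads are 19 mm wide; open, the fingers measure 117 mm over their backs; the gripper's body (75 mm by 190 mm) begins 51 mm behind the grasp point.
Start: joints at [-1.286, 0.527, 1.433, -0, 1.181, -0.178], TCP at [0.279, -0.559, 0.223] pointing down, gripper open.
Joint ranges: [-3.08, 3.08], [-0.75, 2.2], [0.22, 2.44], [-1.43, 4.57], [0, 2.65], [-2.85, 2.85]. Speed limits (rad/s): [2.79, 2.79, 3.14, 3.14, 3.14, 3.14].

INTERFACE

Orientations are given as a unit quaternion [x, y, z, w].
In Python, from rig import get_obs, cams, job gives the robot as it stands.
- The arm moves only by the tool servo_tool, never from a script. Its argument "moves" is text: rows parted by semicolons, each of 5 numbers parted by spaces: the shift along the tool's x, y, z in m, then the turn about the tool's z in degrees, then the finger opening in m, from 0 to 0.087. In form: dx dy dz spin claw; .... A call has 1 to 10 rows; each row is the pose to reach, as a shift and turn from the pose commanded when the call began, along the tool's axes at that moment; what a row does not reach only later rows make up. A row lasts 1/12 s, in which the tool goes at most 41.7 mm and 7.16 degrees, less where a joint would pass 70% of its speed; a pose out of reach is approached as far as the arm can. A call with a gripper value outside its range is refused whole. The fingers move at their own pace and stop on an object; "grip_force" is the grip in N (left out, the last holds). Time passes only in rows, so rows that repeat a pose let the fingers close. It gives the time, the measured TCP pose, the force, the opening and the grip force at its end, in the units of the state.
- get_obs(): the state, without advancing time (a new reading comes with each control period).
- cams.camera(name): name is "side" or "top"; returns the picture (420x560x3 uint8, blue, green, red); there is no depth.
- cams.camera_model(name): a dict with "fx", "fy", "cx", "cy" (pixels), "dist" ([k1, k2, p1, p2, k3] as OpenCV has them; the pictures are not rectified), "R" (3x3) and "t" (3): a world point X has camera coordinates R X + t. Camera axes: x right, y down, z forward; pixel columns grow to the right and rows downward; lengths in m; the calibration is good to about 2 mm. A picture is of the moment at which its call begins. camera_model takes no time and is no camera call.
- job.hand_in(): hands the job in; it is judged then, once.
The state is a dict: "time": time; "q": joint angles; "joint_velocities": joint speeds; "joint_torque": joint torques, N m; "position": TCP position; "tool_rot": TCP orientation; "ft_force": force on the tool from outside, world axes, zero at the start; "moment": the same for the moment, N m; "grip_width": finger opening in m; "grip_force": force on a finger pad.
Only numpy, scipy, OpenCV 4.12 (cv2) and the standard library are available. Lean on these libraries where they do the work, as an engineer would, in place of code of your own. Each camera call takes 0.05 s, during which the arm holds its last target. There are 200 camera calls.

TASK

Change the modules in the balancing dock: turn the red cam lever to free the orange contact bar and slide the bar fully open, take the failed red-capped module out and stand it in the red tray, and stand every fresh green-capped module from the bench upright in a free bay of its own, right down on the bay floor. Only when all are loaded, slide the bar fully home over them and turn the lever all the way back to lock it. Leave the blue-capped module in its bay and the other things on the bench where they are.

Things in the scene. Friction and masses are not known exactly. Their poses are not given: they have to be found in the camera images.
- dock: Balancing dock on a 12 mm steel base, fixed. Origin: on the bench under the middle of its row of 5 bays. y runs along the row, x from the contact bar to the rear rail. White ribs 6 mm thick, 30 mm high part the bays: each 34 mm wide along y, 68 mm along x between a front rail (18 mm high) and a rear rail (28 mm). A seated module stands on the bay floor, its 60 mm width along x, its top 92 mm up.
- bay0 (a point): Centre of the floor of bay 0, the end bay at -80 mm along the dock's y, 12 mm above the bench; axes as the dock's. Bays 1, 2 and 3 follow at 40 mm steps towards bay 4
- bay4 (a point): Centre of the floor of bay 4, the end bay at +80 mm along the dock's y, 12 mm above the bench; axes as the dock's
- bar (a joint): Opening of the orange contact bar (206 mm long), m: 0 = home, 0.075 = fully open, moving along the dock's -x; 2.5 N friction, stays where left. At home its lip (top 104 mm above the bench) overhangs the modules by 18 mm, 6 mm above their tops, so they go in and out only with the bar open; then the lip is 57 mm from a module's side.
- bar_grip (a point): Grip point on the black upright pull tab of the bar, 15 mm under its top (top 95 mm above the bench); tab 24 mm wide (dock's y), 14 mm thick (dock's x), 26 mm behind the bar's back; moves with the bar; axes as the dock's. Pinch from above across the 24 mm and push or pull along the dock's x.
- cam (a joint): Turn of the red cam lever about a vertical axis, rad, counter-clockwise from above: 0 = locked (its lobe stands behind the bar's tail and the bar cannot open), 1.4 = end stop, free. The bar passes once it is beyond 1.1; it cannot be locked while the bar stands open. 0.1 N m of friction; stays where left.
- cam_knob (a point): Grip point on the lever's upright red round knob, 22 mm across, its top 85 mm above the bench, this point 15 mm under the top, 75 mm from the pivot axis; moves with the lever. It can be pinched from above in any direction, and turns between the fingers.
- cam_pivot (a point): Point on the lever's vertical pivot axis, at the height of the knob's grip point; fixed to the dock
- fresh1: A fresh module with a green cap, standing on the bench at the start; may be absent. module 60 mm wide (its x) x 30 mm thick (its y) x 80 mm tall (its z), 0.2 to 0.4 kg, grey ribbed sides, most of the weight in an 18 mm steel foot, the same at both ends; origin: centre of its underside; z up when it stands
- fresh2: A fresh module with a green cap, standing on the bench at the start; may be absent. module 60 mm wide (its x) x 30 mm thick (its y) x 80 mm tall (its z), 0.2 to 0.4 kg, grey ribbed sides, most of the weight in an 18 mm steel foot, the same at both ends; origin: centre of its underside; z up when it stands
- fresh3: A fresh module with a green cap, standing on the bench at the start; may be absent. module 60 mm wide (its x) x 30 mm thick (its y) x 80 mm tall (its z), 0.2 to 0.4 kg, grey ribbed sides, most of the weight in an 18 mm steel foot, the same at both ends; origin: centre of its underside; z up when it stands
- fresh4: A fresh module with a green cap, standing on the bench at the start; may be absent. module 60 mm wide (its x) x 30 mm thick (its y) x 80 mm tall (its z), 0.2 to 0.4 kg, grey ribbed sides, most of the weight in an 18 mm steel foot, the same at both ends; origin: centre of its underside; z up when it stands
- failed: The failed module with a red cap, standing in a bay of the dock (bay 1 or 3) at the start. module 60 mm wide (its x) x 30 mm thick (its y) x 80 mm tall (its z), 0.2 to 0.4 kg, grey ribbed sides, most of the weight in an 18 mm steel foot, the same at both ends; origin: centre of its underside; z up when it stands
- good: A good module with a blue cap in a bay of the dock (bay 1 or 3); stays there. module 60 mm wide (its x) x 30 mm thick (its y) x 80 mm tall (its z), 0.2 to 0.4 kg, grey ribbed sides, most of the weight in an 18 mm steel foot, the same at both ends; origin: centre of its underside; z up when it stands
- tray: Red open scrap tray, fixed, 150 (its x) x 120 (its y) x 30 mm high, walls and floor 4 mm thick; origin: centre of its underside
- multimeter: Bystander: orange multimeter lying on the bench, 180 x 86 x 36 mm high; origin under its centre
- driver: Bystander: blue-handled screwdriver, 170 mm, lying among the fresh modules, less than 35 mm high
- spanner: Bystander: steel spanner, 160 mm, lying flat
- tkey: Bystander: blue T-handled key lying flat, 120 mm long, 24 mm high
- cover: Bystander: orange busbar cover strip, 200 x 32 x 12 mm, lying flat
- dish: Bystander: small steel bowl 90 mm across, 35 mm high
- cleaner: Bystander: blue spray can, 60 mm across, 170 mm tall, standing

How it is judged:
By the outcome, as a careful person would: the job done as asked, in the order asked, and still so for the second after the job is handed in, with the robot touching nothing.
Of fresh1, fresh2, fresh3, fresh4 only 2 to 4 are there at a start; the rules pass over those that are not, and their reading is None.
At some moment in a run one of fresh1, fresh2, fresh3, fresh4 may be knocked a few centimetres aside while the robot is not near it.
It also fails if it takes over 210 s, if anything falls off the work surface, if the arm or the gripper's body presses on something with over 40 N, if the wrist force passes 120 N, or if a joint passes its speed limit or range.

## Working session

There is one attempt and no reset: what is moved stays moved. The work goes in short steps, Python scripts to look and compute and a tool call to move; the robot and the scene stay as the last step left them, time stands still between calls to the robot, and variables do not carry over. Pictures are saved under pics/ and viewed, at most 17 in all, crops included, and the job is handed in when it is done.

Besides the shell and the picture viewer there is one more tool, called after ">>>" as name(argument=value, ...) on one line, values as JSON. servo_tool: Moves the arm, as the interface text tells. Its arguments: {"type":"object","properties":{"moves":{"type":"string"},"grip_force":{"type":"number"}},"required":["moves"]}

```bash
ls; mkdir -p pics
python3 - <<'E'
from rig import get_obs,cams,job
import cv2,numpy as np
for n in("top","side"):
    cv2.imwrite(f"pics/{n}0.png",cams.camera(n))
    m=cams.camera_model(n);print(n,m["fx"],m["dist"],(-np.array(m["R"]).T@m["t"]).round(3),np.array(m["R"]).round(3).tolist())
o=get_obs();print(o["time"],o["position"],o["tool_rot"],o["grip_width"])
E
```

```text
pics
top 532.7964852850424 [0.06195655 0.         0.         0.         0.        ] [0.275 0.04  1.348] [[-0.036, -0.999, -0.001], [-0.979, 0.035, -0.2], [0.2, -0.006, -0.98]]
side 405.3105760265073 [-0.05995076  0.          0.          0.          0.        ] [0.281 0.636 0.894] [[-0.928, -0.372, -0.018], [-0.277, 0.721, -0.636], [0.25, -0.585, -0.772]]
0.1 [ 0.27887961 -0.5586016   0.22165587] [ 9.73342867e-01  2.29352767e-01 -6.60610371e-05 -9.83361860e-04] 0.08705875542815877
```

View pics/top0.png

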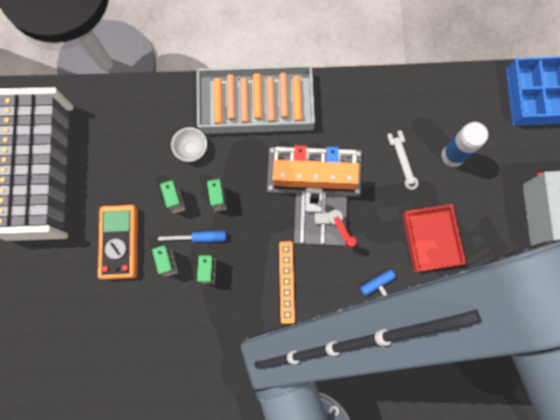

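View pics/side0.png

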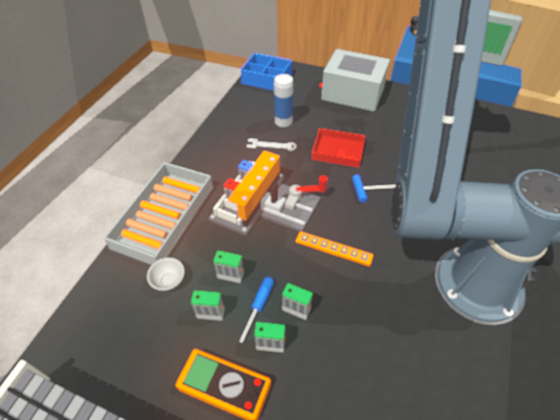

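```bash
cat > h.py <<'E'
import cv2,numpy as np
from rig import get_obs,cams,job
def ray(n,px):
    m=cams.camera_model(n);K=np.array([[m["fx"],0,m["cx"]],[0,m["fy"],m["cy"]],[0,0,1]])
    u=cv2.undistortPoints(np.array(px,float).reshape(-1,1,2),K,np.array(m["dist"])).reshape(-1,2)
    R=np.array(m["R"]);d=np.c_[u,np.ones(len(u))]@R
    return -R.T@np.array(m["t"]),d
def plane(n,px,z):
    c,d=ray(n,px);return (c+d*((z-c[2])/d[:,2])[:,None])
def proj(n,X):
    m=cams.camera_model(n);K=np.array([[m["fx"],0,m["cx"]],[0,m["fy"],m["cy"]],[0,0,1]])
    return cv2.projectPoints(np.array(X,float).reshape(-1,1,3),cv2.Rodrigues(np.array(m["R"]))[0],np.array(m["t"],float),K,np.array(m["dist"]))[0].reshape(-1,2)
def tri(p,s):
    c1,d1=ray("top",[p]);c2,d2=ray("side",[s]);A=np.c_[d1[0],-d2[0]]
    k=np.linalg.lstsq(A,c2-c1,rcond=None)[0];a=c1+k[0]*d1[0];b=c2+k[1]*d2[0];return (a+b)/2,np.linalg.norm(a-b)
def mask(im,h0,h1,s=120,v=60,v1=255):
    H=cv2.cvtColor(im,cv2.COLOR_BGR2HSV);return cv2.inRange(H,(h0,s,v),(h1,255,v1))
def blobs(m,amin=15):
    n,l,st,c=cv2.connectedComponentsWithStats(m)
    return [(c[i].round(1),st[i,4],np.argwhere(l==i)[:,::-1]) for i in range(1,n) if st[i,4]>=amin]
def crop(im,x,y,w,h,k,f): cv2.imwrite(f,cv2.resize(im[y:y+h,x:x+w],None,fx=k,fy=k,interpolation=cv2.INTER_CUBIC))
E
python3 - <<'E'
from h import *
t=cams.camera("top");s=cams.camera("side")
a=cv2.resize(t[165:295,140:240],None,fx=4,fy=4,interpolation=2);b=cv2.resize(t[135:265,260:360],None,fx=4,fy=4,interpolation=2)
cv2.imwrite("pics/c1.png",np.hstack([a,b]))
crop(s,195,140,150,110,5,"pics/c2.png")
for c,n,p in blobs(mask(t,45,75)):
    r=cv2.minAreaRect(plane("top",p,.08)[:,:2].astype(np.float32)*1000);print("green",c,n,np.round(r[0]),np.round(r[1]),round(r[2]))
for nm,im in(("top",t),("side",s)):
  for l,a,b in(("red",0,4),("red2",174,180),("blue",100,120),("or",8,18)):
    for c,n,p in blobs(mask(im,a,b,150)):print(nm,l,c,n)
E
```

```text
top red [299.6 152.4] 139
top red [433.6 238.1] 3187
top red [345.4 233.9] 237
top red [124.7 267.7] 26
top red [104.7 268.6] 27
top blue [534.4  90.7] 3284
top blue [331.9 153.1] 120
top blue [209.2 236.2] 352
top blue [377.5 282.2] 366
top or [259.1  98.2] 89
top or [298.9 100.1] 71
top or [219.4 103.8] 94
top or [314.7 183.9] 611
top or [129.4 244.8] 492
top or [292.1 283.4] 130
side red [338.4 147.2] 1598
side red [315.3 185.6] 252
side red [230.1 183.6] 107
side red [257.2 381.9] 51
side red [247.9 404.9] 61
side blue [404.2  59. ] 723
side blue [263.6  70.5] 1171
side blue [497.9  83.5] 1439
side blue [359.3 188.1] 216
side blue [262.7 293.3] 377
side or [346.9  24.2] 6375
side or [100.2 101.3] 2602
side or [288.   43.1] 21
side or [257.9 190.2] 767
side or [176.8 185.4] 45
side or [161.2 212. ] 51
side or [334.5 248.3] 329
side or [226.6 388.3] 575
side or [226.  382.3] 312
```

View pics/c1.png

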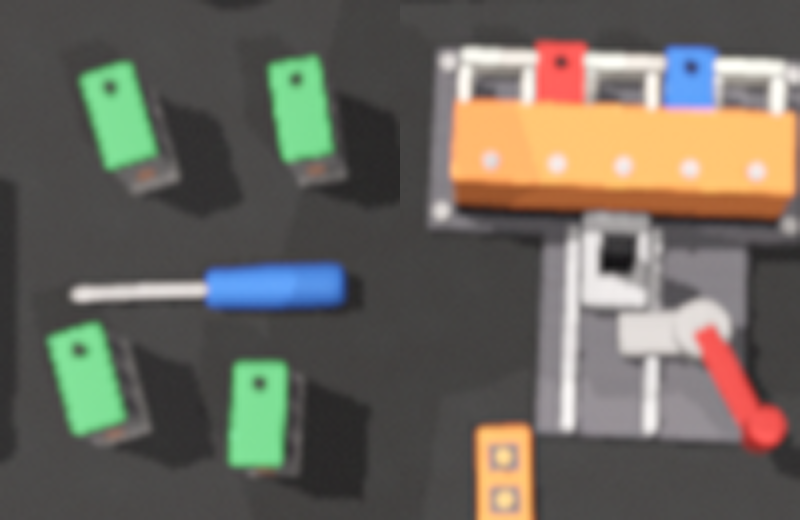

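View pics/c2.png

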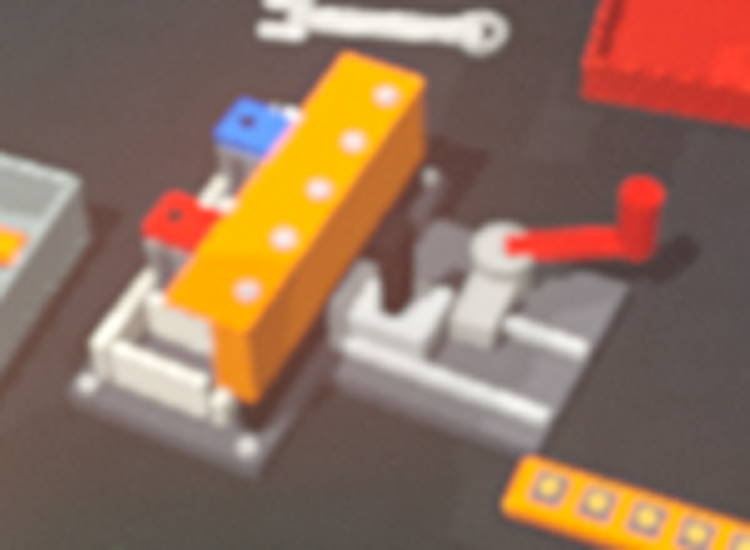

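Run:
```python
from h import *
t=cams.camera("top")
print(t[193,169],cv2.cvtColor(t,cv2.COLOR_BGR2HSV)[193,169])
for c,n,p in blobs(mask(t,50,90,90,60)):
    if n>900 or n<150: continue
    r=cv2.minAreaRect(plane("top",p,.08)[:,:2].astype(np.float32)*1000);print("green",c,n,np.round(r[0]),np.round(r[1]),round(r[2]), (plane("top",[c],.08)*1000).round())
# screws on bar
g=cv2.cvtColor(t,cv2.COLOR_BGR2HSV)
m=cv2.inRange(g[165:190,275:358],(0,0,190),(180,95,255));B=[b[0]+[275,165] for b in blobs(m,3)]
print(B);P=plane("top",B,.105);print(P.round(4))
H=[(382.5-100,175),(349.25,178)]
P=plane("top",H,.105);print("ends",P.round(4),np.linalg.norm(P[1]-P[0]))
print("knob",plane("top",[(351.75,241.25)],.085),tri((351.75,241.25),(323.4,177)))
print("hub",plane("top",[(335.3,216.5)],.07), tri((335.3,216.5),(195+503/5,140+245/5)))
print("tab",plane("top",[(314.25,197.5)],.095))
# tray
for c,n,p in blobs(mask(t,0,6,120)):
    if n>2000:
        r=cv2.minAreaRect(plane("top",p,.03)[:,:2].astype(np.float32)*1000);print("tray",r)
# dock base corners bolts
print("bolts",plane("top",[(272,149.7),(270,187.2),(358.5,154),(357.5,191.5)],.014).round(4))
print("ribtop rear rail ends",plane("top",[(260+62/4,135+52/4),(260+388/4,135+66/4)],.04).round(4))
```

```text
[151 225 128] [ 67 110 225]
green [214.7 191.6] 348 [590. 204.] [64. 34.] 7 [[589. 203.  80.]]
green [169.1 193.3] 360 [589. 314.] [64. 35.] 17 [[589. 314.  80.]]
green [161.2 259.1] 382 [429. 331.] [64. 35.] 16 [[429. 332.  80.]]
green [204. 268.] 374 [404. 230.] [33. 62.] 90 [[404. 230.  80.]]
[array([282.2, 174.8]), array([298.9, 175.3]), array([315.3, 176. ]), array([332.1, 176.9]), array([348.8, 177.2])]
[[ 0.619   0.0371  0.105 ]
 [ 0.6163 -0.0031  0.105 ]
 [ 0.6132 -0.0426  0.105 ]
 [ 0.6094 -0.083   0.105 ]
 [ 0.6072 -0.1231  0.105 ]]
ends [[ 0.6185  0.0364  0.105 ]
 [ 0.6052 -0.1241  0.105 ]] 0.16101791268031518
knob [[ 0.45428273 -0.12336372  0.085     ]] (array([ 0.45407255, -0.12281862,  0.08901149]), np.float64(0.000712516346986279))
hub [[ 0.51869278 -0.08894466  0.07      ]] (array([ 0.52314111, -0.09145699,  0.04536208]), np.float64(0.00048296210465739985))
tab [[ 0.56237854 -0.03824361  0.095     ]]
tray ((465.0091552734375, -333.5199279785156), (157.39187622070312, 131.7438507080078), 6.825112342834473)
bolts [[ 0.713   0.0612  0.014 ]
 [ 0.6123  0.0695  0.014 ]
 [ 0.693  -0.1639  0.014 ]
 [ 0.5927 -0.1551  0.014 ]]
ribtop rear rail ends [[ 0.7087  0.0517  0.04  ]
 [ 0.6917 -0.1565  0.04  ]]
```

```bash
cat >> h.py <<'E'
from scipy.spatial.transform import Rotation as Ro
PSI=np.radians(-4.6);D0=np.array([.653,-.046])
def dock(x,y): c,s=np.cos(PSI),np.sin(PSI);return D0+[c*x-s*y,s*x+c*y]
def todock(P): c,s=np.cos(PSI),np.sin(PSI);d=np.array(P)[...,:2]-D0;return np.stack([c*d[...,0]+s*d[...,1],-s*d[...,0]+c*d[...,1]],-1)
def shifts(W,pose=None):
    """W: x,y,z,toolY angle deg -> rows in mm, deg from now (or from given x,y,z,ang)"""
    if pose is None:
        o=get_obs();R=Ro.from_quat(o["tool_rot"]).as_matrix();p=o["position"];a=np.degrees(np.arctan2(R[1,1],R[0,1]))
    else: p=np.array(pose[:3]);a=pose[3]
    r=np.radians(a);Y=np.array([np.cos(r),np.sin(r),0]);Z=np.array([0,0,-1.]);X=np.cross(Y,Z)
    print("at",np.round(p,4),round(a,1))
    for w in W:
        d=np.array(w[:3])-p;print((np.array([d@X,d@Y,d@Z])*1000).round(1),"spin",round(-((w[3]-a+90)%180-90),1))
E
python3 - <<'E'
from h import *
piv=np.array([.520,-.0895]);k=np.array([.454,-.1225])
shifts([(*k,.13,-63.5),(*k,.051,-63.5)])
a0=np.arctan2(*(k-piv)[::-1])
print(np.degrees(a0));W=[]
for i in range(1,9):
    a=a0+1.44*i/8;W.append((*(piv+.0745*np.array([np.cos(a),np.sin(a)])),.051,-63.5+5*i))
shifts(W,(*k,.051,-63.5))
E
```

```text
at [ 0.2789 -0.5589  0.2221] -63.5
[ 351.5 -312.3   92.1] spin 0.0
[ 351.5 -312.3  171.1] spin 0.0
-153.434948822922
at [ 0.454  -0.1225  0.051 ] -63.5
[ 0.5 13.3  0. ] spin -5.0
[ 4.1 26.2  0. ] spin -10.0
[ 9.9 38.3  0. ] spin -15.0
[17.8 49.1  0. ] spin -20.0
[27.5 58.3  0. ] spin -25.0
[38.8 65.7  0. ] spin -30.0
[51.1 70.9  0. ] spin -35.0
[64.2 73.8  0. ] spin -40.0
```

>>> servo_tool(moves="0.03 -0.026 0 0 0.087; 0.06 -0.053 0 0 0.087; 0.09 -0.08 0 0 0.07; 0.12 -0.107 0 0 0.06; 0.15 -0.133 0 0 0.05; 0.18 -0.16 0 0 0.05; 0.21 -0.187 0 0 0.05; 0.24 -0.213 0 0 0.05; 0.27 -0.24 0.02 0 0.05; 0.3 -0.267 0.04 0 0.05")

```text
time: 1.08
position: [0.4275, -0.1909, 0.1863]
tool_rot: [0.973, 0.229, 0.001, 0.002]
ft_force: [-0.7, -0.2, -0.5]
grip_width: 0.0509
grip_force: 0.0
```

>>> servo_tool(moves="0.026 -0.023 0.02 0 0.05; 0.051 -0.045 0.05 0 0.05; 0.051 -0.045 0.05 0 0.05; 0.051 -0.045 0.05 0 0.05")

```text
time: 1.42
position: [0.4508, -0.1268, 0.1342]
tool_rot: [0.973, 0.231, -0.002, -0.001]
ft_force: [-0.4, -0.0, -0.0]
grip_width: 0.0499
grip_force: 0.0
```

Run:
```python
from h import *
o=get_obs();print(o["position"],o["grip_width"],o["time"])
s=cams.camera("side");t=cams.camera("top")
a=cv2.resize(s[120:270,260:400],None,fx=4,fy=4,interpolation=2);b=cv2.resize(t[165:315,290:340+0],None,fx=4,fy=4,interpolation=2)
cv2.imwrite("pics/k1.png",np.hstack([a,b]));shifts([(.454,-.1225,.051,-63.5)])
```

```text
[ 0.45077581 -0.12677324  0.13417286] 0.04989015987913348 1.4167
at [ 0.4522 -0.1298  0.136 ] -63.5
[ 4.9 -5.7 85. ] spin 0.0
```

View pics/k1.png

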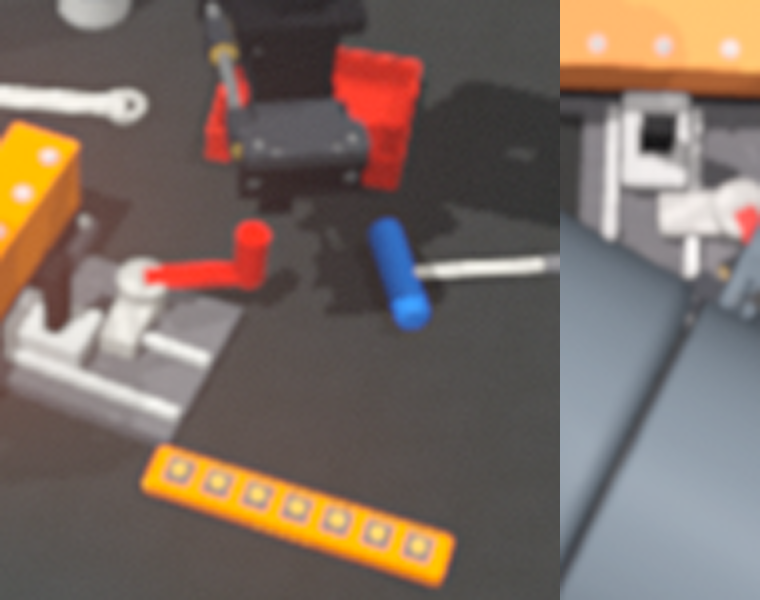

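Run:
```python
from h import *
for i in range(4):
    o=get_obs();print(o["time"],o["position"].round(4) if hasattr(o["position"],"round") else o["position"]);cams.camera("top")
print(proj("side",[o["position"],[.454,-.1225,.085]]),o["ft_force"],o["joint_velocities"])
```

```text
1.5167 [ 0.4522 -0.1298  0.136 ]
1.5667 [ 0.4524 -0.1304  0.1364]
1.6167 [ 0.4524 -0.1307  0.1366]
1.6667 [ 0.4523 -0.1307  0.1366]
[[326.41909419 162.78909866]
 [323.40489267 178.13536272]] [-0.77224117 -0.04570813  0.811137  ] [-0.00301279  0.00062023  0.00556159  0.00183219  0.00174308  0.00196042]
```

>>> servo_tool(moves="0.005 -0.0065 0.03 0 0.05; 0.005 -0.0065 0.06 0 0.05; 0.005 -0.0065 0.085 0 0.05; 0.005 -0.0065 0.085 0 0.05; 0.005 -0.0065 0.085 0 0.01; 0.005 -0.0065 0.085 0 0.01; 0.005 -0.0065 0.085 0 0.01; 0.005 -0.0065 0.085 0 0.01; 0.005 -0.0065 0.085 0 0.01", grip_force=15)

```text
time: 2.47
position: [0.454, -0.1214, 0.0518]
tool_rot: [0.973, 0.229, 0.001, 0.001]
ft_force: [-0.2, -1.4, 1.3]
grip_width: 0.0244
grip_force: 0.8
```

>>> servo_tool(moves="0 0 0 0 0.01; 0.0005 0.0133 0 -5 0.01; 0.004 0.026 0 -10 0.01; 0.01 0.038 0 -15 0.01; 0.018 0.049 0 -20 0.01; 0.0275 0.058 0 -25 0.01; 0.039 0.0655 0 -30 0.01; 0.051 0.071 0 -35 0.01; 0.064 0.074 0 -40 0.01; 0.064 0.074 0 -40 0.01")

```text
time: 3.3
position: [0.5399, -0.1589, 0.0509]
tool_rot: [0.834, 0.551, -0.004, -0.003]
ft_force: [-9.2, -5.3, 8.3]
grip_width: 0.0214
grip_force: 15.0
```

Run:
```python
from h import *
cams.camera("side");s=cams.camera("side");o=get_obs();print(o["position"],o["ft_force"],o["grip_width"])
a=np.array(o["position"][:2])-[.52,-.0895];print(np.linalg.norm(a),np.degrees(np.arctan2(a[1],a[0]))%360-206.57)
p=blobs(mask(s,0,4,150));print([(c,n) for c,n,_ in p])
shifts([(*dock(-.0925,0),.13,85.4)])
```

```text
[ 0.5399462  -0.15891986  0.05097751] [-7.5426972  -5.91275163  6.37441678] 0.021404498075277775
0.07222858124126551 79.46078931654591
[(array([342.6, 146.1]), np.int32(1234)), (array([297.2, 176.5]), np.int32(130)), (array([230.2, 183.6]), np.int32(104)), (array([257.2, 381.9]), np.int32(51)), (array([247.9, 404.9]), np.int32(61))]
at [ 0.5399 -0.1589  0.051 ] -23.3
[118.8 -28.4 -79. ] spin 71.3
```

>>> servo_tool(moves="0 0 0 0 0.05; 0 0 0 0 0.05; 0 0 0 0 0.05; 0 0 -0.03 0 0.05; 0 0 -0.06 0 0.05; 0.02 -0.005 -0.079 7 0.05; 0.05 -0.012 -0.079 14 0.05; 0.08 -0.02 -0.079 21 0.05; 0.11 -0.026 -0.079 28 0.05; 0.119 -0.028 -0.079 35 0.05")

```text
time: 4.23
position: [0.5658, -0.0342, 0.13]
tool_rot: [0.963, 0.27, 0.001, -0.001]
ft_force: [-0.3, 0.5, 0.9]
grip_width: 0.0499
grip_force: 0.0
```

>>> servo_tool(moves="0 0 0 7 0.05; 0 0 0 14 0.05; 0 0 0 21 0.05; 0 0 0 28 0.05; 0 0 0 35 0.05; 0 0 0 36 0.05; 0 0 0 36 0.05")

```text
time: 4.82
position: [0.5655, -0.038, 0.1296]
tool_rot: [0.999, -0.038, 0.0, -0.0]
ft_force: [-0.8, 0.5, -0.4]
grip_width: 0.0501
grip_force: 0.0
```

Run:
```python
from h import *
s=cams.camera("side");t=cams.camera("top");
a=cv2.resize(s[130:270,200:340],None,fx=4,fy=4,interpolation=2)
cv2.imwrite("pics/t1.png",a);shifts([(*dock(-.0913,0.0),.061,85.4)])
```

```text
at [ 0.5654 -0.0382  0.1296] -94.3
[-3.3  0.8 68.6] spin 0.3
```

View pics/t1.png

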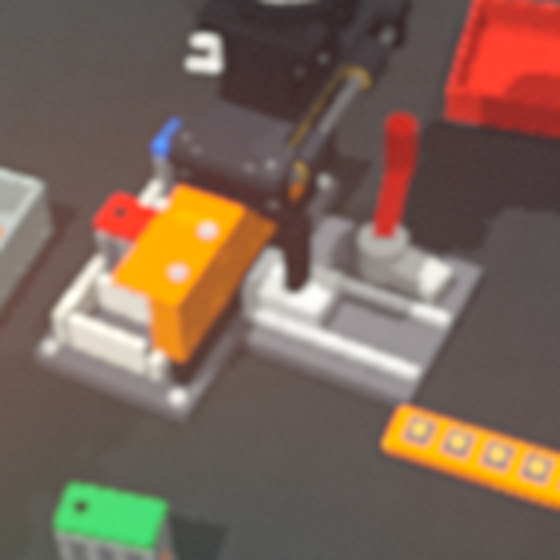

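>>> servo_tool(moves="-0.001 0.001 0.03 0 0.05; -0.001 0.001 0.05 0 0.05; -0.001 0.001 0.068 0 0.05; -0.001 0.001 0.068 0 0.05; -0.001 0.001 0.068 0 0.01; -0.001 0.001 0.068 0 0.01; -0.001 0.001 0.068 0 0.01; -0.001 0.001 0.068 0 0.01; -0.001 0.001 0.068 0 0.01; -0.001 0.001 0.068 0 0.01", grip_force=20)

```text
time: 5.75
position: [0.5648, -0.0399, 0.0626]
tool_rot: [0.999, -0.039, 0.001, 0.001]
ft_force: [-1.1, -2.6, 3.6]
grip_width: 0.0239
grip_force: 20.0
```

>>> servo_tool(moves="-0.01 0 0 0 0.01; -0.02 0 0 0 0.01; -0.03 0 0 0 0.01; -0.04 0 0 0 0.01; -0.05 0 0 0 0.01; -0.06 0 0 0 0.01; -0.07 0 0 0 0.01; -0.076 0 0 0 0.01; -0.077 0 0 0 0.01; -0.077 0 0 0 0.01")

```text
time: 6.58
position: [0.4901, -0.0339, 0.0626]
tool_rot: [0.999, -0.039, 0.003, 0.001]
ft_force: [3.9, 0.2, 3.5]
grip_width: 0.0238
grip_force: 20.0
```

>>> servo_tool(moves="0 0 0 0 0.05; 0 0 0 0 0.05; 0 0 -0.04 0 0.087; 0 0 -0.08 0 0.087; 0 -0.03 -0.1 -7 0.087; 0 -0.07 -0.11 -14 0.087; 0 -0.11 -0.11 -21 0.087; 0 -0.15 -0.11 -28 0.087; 0 -0.18 -0.11 -35 0.087; 0 -0.2 -0.11 -42 0.087")

```text
time: 7.42
position: [0.5011, 0.1691, 0.171]
tool_rot: [0.946, 0.326, -0.002, -0.001]
ft_force: [-0.5, 0.4, -0.6]
grip_width: 0.0821
grip_force: 0.0
```

>>> servo_tool(moves="0 0 0 -7 0.087; 0 0 0 -14 0.087; 0 0 0 -21 0.087; 0 0 0 -28 0.087; 0 0 0 -35 0.087; 0 0 0 -42 0.087; 0 0 0 -48 0.087; 0 0 0 -48 0.087")

```text
time: 8.08
position: [0.5012, 0.1661, 0.1707]
tool_rot: [0.734, 0.68, -0.002, -0.001]
ft_force: [0.7, -0.4, 0.7]
grip_width: 0.0871
grip_force: 0.0
```

Run:
```python
from h import *
cams.camera("top");s=cams.camera("side");t=cams.camera("top");o=get_obs();print(o["position"],o["time"])
a=cv2.resize(s[120:260,195:335],None,fx=4,fy=4,interpolation=2);b=cv2.resize(t[130:270,265:365],None,fx=4,fy=4,interpolation=2)
cv2.imwrite("pics/d1.png",cv2.resize(np.hstack([b,a]),(800,466)) if 0 else np.hstack([b,a[:,:400]]))
for l,a,b in(("red",0,4),("blue",100,120)):
  for c,n,p in blobs(mask(t,a,b,150)):
    if n<450:
      r=cv2.minAreaRect(plane("top",p,.092)[:,:2].astype(np.float32)*1000);print(l,c,n,np.round(r[0],1),np.round(r[1]),round(r[2]),todock(np.array(r[0])/1000).round(4))
for l,a,b in(("red",0,4),("blue",100,120)):
  for c,n,p in blobs(mask(s,a,b,150)):
    if n<450: print(l,c,n)
```

```text
[0.50215064 0.16614461 0.17107402] 8.2333
red [299.5 157.5] 243 [666.4  -7. ] [27. 61.] 88 [0.0102 0.04  ]
red [364.9 208.6] 121 [ 529.2 -156.6] [22. 40.] 43 [-0.1145 -0.1201]
red [124.6 267.8] 25 [410.2 413.3] [12. 10.] 45 [-0.2789  0.4383]
red [104.7 268.7] 24 [409.1 459.9] [12.  9.] 88 [-0.2837  0.4847]
blue [331.6 158.8] 231 [659.7 -84.9] [25. 60.] 84 [ 0.0098 -0.0383]
blue [377.4 282.2] 369 [ 355.  -176.1] [24. 88.] 28 [-0.2866 -0.1536]
red [300.7 159.5] 22
red [257.3 381.8] 51
red [247.9 404.9] 60
blue [359.3 188. ] 205
blue [262.7 293.2] 378
```

View pics/d1.png

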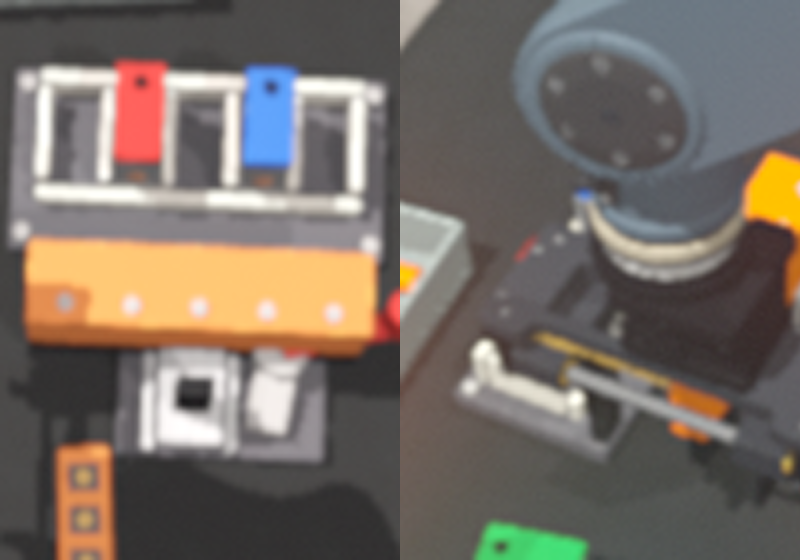

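Run:
```python
from h import *
f=lambda x,y:(265+x/4,130+y/4)
for z in (.03,.042):
    print(z,"ribs L,1,2,3,4,R",todock(plane("top",[f(44,130),f(107,137),f(170,140),f(232,140),f(296,143),f(357,148)],z)).round(4).tolist())
print("rear inner bay0..4",[todock(plane("top",[f(78,84),f(205,90),f(330,98)],z)).round(4).tolist() for z in (.028,.04)])
print("front inner",[todock(plane("top",[f(75,184),f(200,190),f(325,197)],z)).round(4).tolist() for z in (.018,.03)])
print("bolts",todock(plane("top",[f(27,78),f(18,229),f(374,92),f(369,243)],.014)).round(4).tolist())
```

```text
0.03 ribs L,1,2,3,4,R [[0.0122, 0.099], [0.0093, 0.0584], [0.0091, 0.0179], [0.0108, -0.0219], [0.0106, -0.063], [0.0089, -0.1021]]
0.042 ribs L,1,2,3,4,R [[0.0086, 0.0986], [0.0057, 0.0583], [0.0055, 0.0182], [0.0072, -0.0212], [0.007, -0.0619], [0.0054, -0.1006]]
rear inner bay0..4 [[[0.0446, 0.0786], [0.0442, -0.0035], [0.0423, -0.0843]], [[0.0407, 0.0784], [0.0403, -0.003], [0.0384, -0.083]]]
front inner [[[-0.0195, 0.0777], [-0.02, -0.003], [-0.0211, -0.0836]], [[-0.0228, 0.0775], [-0.0233, -0.0025], [-0.0244, -0.0823]]]
bolts [[0.0517, 0.1124], [-0.0501, 0.1131], [0.0521, -0.1143], [-0.0494, -0.1129]]
```

```bash
sed -i 's/^PSI=.*/PSI=np.radians(-4.7);D0=np.array([.6619,-.0477])/' h.py
python3 - <<'E'
from h import *
print(todock([[.6664,-.007],[.6597,-.0849]]))
print("cleaner",plane("top",[(452,155)],0))
shifts([(*dock(.001,.0405),.171,-4.7),(*dock(.001,.0405),.061,-4.7)])
shifts([(.465,-.333,.18,-4.7)],(*dock(.001,.0405),.18,-4.7))
E
```

```text
[[ 0.00114997  0.04093186]
 [ 0.00085551 -0.03725518]]
cleaner [[ 0.68516656 -0.40980596  0.        ]]
at [0.5022 0.1661 0.1711] -4.6
[-1.598e+02  1.775e+02  1.000e-01] spin 0.1
[-159.8  177.5  110.1] spin 0.1
at [ 0.6662 -0.0074  0.18  ] -4.7
[-341.  -173.9    0. ] spin -0.0
```

>>> servo_tool(moves="-0.027 0.03 0 0 0.087; -0.054 0.06 0 0 0.087; -0.08 0.089 0 0 0.087; -0.107 0.118 0 0 0.087; -0.133 0.148 0 0 0.087; -0.16 0.1775 0 0 0.087; -0.16 0.1775 0.03 0 0.087; -0.16 0.1775 0.05 0 0.087; -0.16 0.1775 0.05 0 0.087; -0.16 0.1775 0.05 0 0.087")

```text
time: 9.07
position: [0.6659, -0.007, 0.1199]
tool_rot: [0.735, 0.678, -0.001, -0.002]
ft_force: [0.4, -0.2, -0.0]
grip_width: 0.087
grip_force: 0.0
```

Run:
```python
from h import *
cams.camera("top");cams.camera("top");s=cams.camera("side")
crop(s,190,110,150,110,5,"pics/r1.png")
shifts([(*dock(.001,.0405),.061,-4.7)])
```

```text
at [ 0.6683 -0.0068  0.1232] -4.5
[-0.8 -2.  62.2] spin 0.2
```

View pics/r1.png

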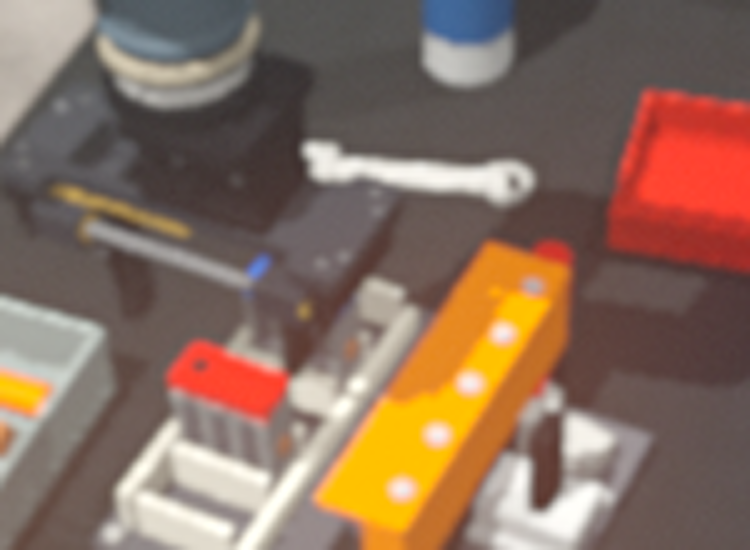

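>>> servo_tool(moves="-0.001 -0.002 0.03 0 0.087; -0.001 -0.002 0.062 0 0.087; -0.001 -0.002 0.062 0 0.087; -0.001 -0.002 0.062 0 0.04; -0.001 -0.002 0.062 0 0.04; -0.001 -0.002 0.062 0 0.04; -0.001 -0.002 0.062 0 0.04; -0.001 -0.002 0.062 0 0.04; -0.001 -0.002 0.062 0 0.04; -0.001 -0.002 0.062 0 0.04", grip_force=30)

```text
time: 10.05
position: [0.6658, -0.0081, 0.0612]
tool_rot: [0.734, 0.679, 0.0, 0.001]
ft_force: [-2.0, 0.9, 5.1]
grip_width: 0.0597
grip_force: 30.0
```

>>> servo_tool(moves="0 0 -0.02 0 0.04; 0 0 -0.05 0 0.04; 0 0 -0.085 0 0.04; 0 0 -0.12 0 0.04; 0 0 -0.12 0 0.04; -0.03 -0.015 -0.12 0 0.04; -0.06 -0.031 -0.12 0 0.04; -0.095 -0.048 -0.12 0 0.04; -0.13 -0.066 -0.12 0 0.04; -0.165 -0.084 -0.12 0 0.04")

```text
time: 10.88
position: [0.5671, -0.1666, 0.1786]
tool_rot: [0.734, 0.679, -0.0, -0.001]
ft_force: [1.1, 0.1, -3.4]
grip_width: 0.0598
grip_force: 30.0
```

>>> servo_tool(moves="-0.035 -0.018 0 0 0.04; -0.07 -0.036 0 0 0.04; -0.105 -0.054 0 0 0.04; -0.14 -0.072 0 0 0.04; -0.17 -0.086 0 0 0.04; -0.175 -0.09 0 0 0.04; -0.175 -0.09 0.04 0 0.04; -0.175 -0.09 0.08 0 0.04; -0.175 -0.09 0.11 0 0.04; -0.175 -0.09 0.11 0 0.04")

```text
time: 11.72
position: [0.4613, -0.3292, 0.0632]
tool_rot: [0.734, 0.679, -0.0, -0.007]
ft_force: [-1.6, 0.7, -3.7]
grip_width: 0.0597
grip_force: 30.0
```

Run:
```python
from h import *
cams.camera("top");t=cams.camera("top");s=cams.camera("side")
a=cv2.resize(s[100:190,280:410],None,fx=3,fy=3,interpolation=2);b=cv2.resize(t[190:280,390:520],None,fx=3,fy=3,interpolation=2)
cv2.imwrite("pics/y1.png",np.hstack([b,a]))
o=get_obs();print(o["ft_force"],o["grip_width"]);shifts([(.465,-.333,.053,-4.7)])
```

```text
[ 0.76904163  0.34095    -2.47550619] 0.0596520943042525
at [ 0.466  -0.3336  0.0701] -4.5
[ 0.5 -1.1 17.1] spin 0.2
```

View pics/y1.png

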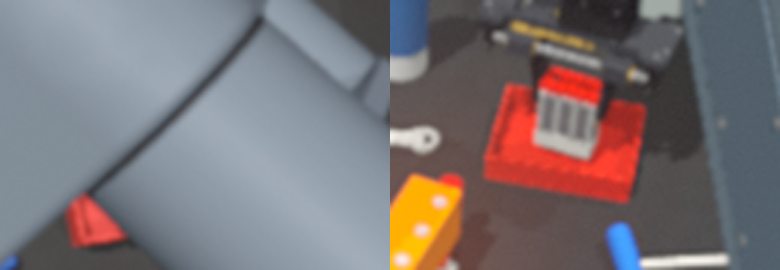

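Module is over the tray (side crop about (570,110)), well inside. Lower 17 mm, release, lift.

>>> servo_tool(moves="0 0 0.01 0 0.04; 0 0 0.0165 0 0.04; 0 0 0.0165 0 0.04; 0 0 0.0165 0 0.04; 0 0 0.0165 0 0.075; 0 0 0.0165 0 0.08; 0 0 0.0165 0 0.08; 0 0 -0.02 0 0.08; 0 0 -0.06 0 0.087; 0 0 -0.1 0 0.087")

```text
time: 12.7
position: [0.4648, -0.3329, 0.1702]
tool_rot: [0.734, 0.679, -0.0, -0.001]
ft_force: [1.0, -0.1, 0.1]
grip_width: 0.0841
grip_force: 0.0
```

```bash
cat >> h.py <<'E'
def fresh():
    t=cams.camera("top");R=[]
    for c,n,p in blobs(mask(t,50,90,90,60)):
        if n>900 or n<150: continue
        r=cv2.minAreaRect(plane("top",p,.08)[:,:2].astype(np.float32));a=r[2] if r[1][0]>r[1][1] else r[2]-90
        if min(r[1])>.025: R.append((*r[0],a));print("fresh",np.round(r[0],4),np.round(r[1],3),round(a,1),n)
    return R
E
python3 - <<'E'
from h import *
cams.camera("side");s=cams.camera("side")
F=fresh();s=cams.camera("side")
for c,n,p in blobs(mask(s,50,90,90,60)):
    if n>100:print(c,n)
for c,n,p in blobs(mask(s,0,4,150)): print("red",c,n)
print(get_obs()["position"])
E
```

```text
fresh [0.5895 0.2036] [0.064 0.034] 7.8 346
fresh [0.5891 0.3143] [0.064 0.035] 16.2 362
fresh [0.4289 0.3316] [0.064 0.035] 16.2 386
fresh [0.4038 0.2303] [0.033 0.062] -2.1 371
[492.3  36.1] 791
[227.1 258.4] 329
[297.  293.5] 400
[205.5 297.6] 409
[269.5 330. ] 487
[201. 373.] 694
red [338.6 146.8] 1286
red [300.7 159.5] 22
red [257.1 381.9] 52
red [247.9 404.9] 61
[ 0.46601764 -0.33399197  0.17142426]
```

Run:
```python
from h import *
A=(.590,.204,.12,7.5);shifts([A])
shifts([(*dock(0,.08),.2,-4.7)],(.590,.204,.2,7.5))
```

```text
at [ 0.466  -0.334   0.1714] -4.5
[546.   81.6  51.4] spin -12.0
at [0.59  0.204 0.2  ] 7.5
[-180.7   55.3    0. ] spin 12.2
```

>>> servo_tool(moves="0.041 0.006 0 0 0.087; 0.082 0.012 0 0 0.087; 0.123 0.018 0 0 0.087; 0.164 0.024 0 0 0.087; 0.205 0.03 0 0 0.087; 0.246 0.036 0 0 0.087; 0.287 0.042 0 0 0.087; 0.328 0.048 0 0 0.087; 0.369 0.054 0 -6 0.087; 0.41 0.06 0 -12 0.087")

```text
time: 13.73
position: [0.5559, 0.0728, 0.1677]
tool_rot: [0.657, 0.754, -0.001, -0.002]
ft_force: [0.6, -0.6, -0.0]
grip_width: 0.0869
grip_force: 0.0
```

Run:
```python
from h import *
cams.camera("side");cams.camera("side");fresh()
A=(.590,.204,.12,7.5);shifts([A])
```

```text
fresh [0.5891 0.3142] [0.065 0.034] 15.8 357
at [0.556  0.0737 0.1678] 7.8
[124.4  51.3  47.8] spin 0.3
```

>>> servo_tool(moves="0.035 0.015 0 0 0.087; 0.07 0.029 0 0 0.087; 0.1 0.041 0.01 0 0.087; 0.1245 0.0515 0.02 0 0.087; 0.1245 0.0515 0.05 0 0.087; 0.1245 0.0515 0.085 0 0.087; 0.1245 0.0515 0.119 0 0.087; 0.1245 0.0515 0.119 0 0.087; 0.1245 0.0515 0.119 0 0.087")

```text
time: 14.63
position: [0.5896, 0.199, 0.0479]
tool_rot: [0.66, 0.751, -0.003, -0.002]
ft_force: [-0.3, -0.6, 1.6]
grip_width: 0.0871
grip_force: 0.0
```

>>> servo_tool(moves="0 0 0 0 0.04; 0 0 0 0 0.04; 0 0 0 0 0.04; 0 0 0 0 0.04; 0 0 0 0 0.04; 0 0 0 0 0.04; 0 0 0 0 0.04; 0 0 -0.03 0 0.04; 0 0 -0.07 0 0.04; 0 0 -0.07 0 0.04")

```text
time: 15.47
position: [0.597, 0.2019, 0.1274]
tool_rot: [0.659, 0.752, 0.005, 0.005]
ft_force: [1.9, -0.3, -0.8]
grip_width: 0.0597
grip_force: 30.0
```

Run:
```python
from h import *
cams.camera("side");s=cams.camera("side");cams.camera("side");o=get_obs();print(o["ft_force"],o["grip_width"])
crop(s,170,180,180,130,4,"pics/a1.png")
shifts([(*dock(0,.08),.15,-4.7)])
```

```text
[-1.22299489 -0.52657964 -2.66845552] 0.0600446409934313
at [0.5919 0.2009 0.1208] 7.5
[-177.4   53.8  -29.2] spin 12.2
```

View pics/a1.png

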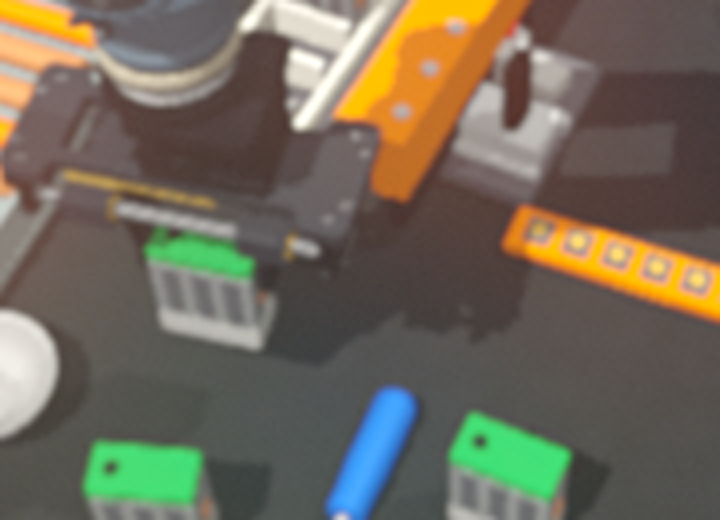

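>>> servo_tool(moves="-0.02 0.006 -0.015 2 0.04; -0.055 0.016 -0.03 5 0.04; -0.09 0.027 -0.03 8 0.04; -0.125 0.038 -0.03 11 0.04; -0.16 0.049 -0.03 12 0.04; -0.1805 0.0533 -0.03 12.2 0.04; -0.1805 0.0533 -0.03 12.2 0.04; -0.1805 0.0533 0 12.2 0.04; -0.1805 0.0533 0 12.2 0.04; -0.1805 0.0533 0 12.2 0.04")

```text
time: 16.45
position: [0.6649, 0.0297, 0.117]
tool_rot: [0.735, 0.678, -0.003, -0.004]
ft_force: [0.5, 0.1, -1.3]
grip_width: 0.0596
grip_force: 30.0
```

Run:
```python
from h import *
cams.camera("side");cams.camera("side");s=cams.camera("side");t=cams.camera("top")
a=cv2.resize(s[120:250,195:295],None,fx=4,fy=4,interpolation=2);b=cv2.resize(t[130:260,250:350],None,fx=4,fy=4,interpolation=2)
cv2.imwrite("pics/p1.png",np.hstack([b,a]))
shifts([(*dock(0,.077),.063,-4.7)])
```

```text
at [0.6689 0.0296 0.1214] -4.6
[-0.6 -0.6 58.4] spin 0.1
```

View pics/p1.png

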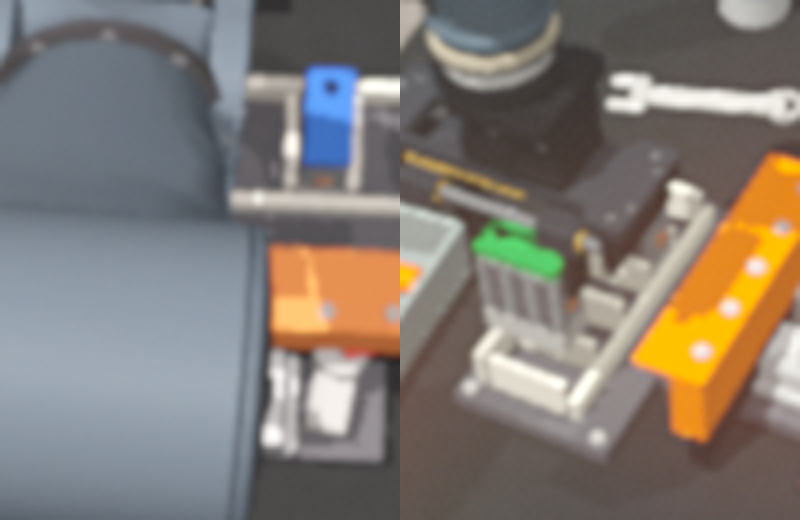

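>>> servo_tool(moves="-0.0006 -0.0006 0.015 0 0.04; -0.0006 -0.0006 0.025 0 0.04; -0.0006 -0.0006 0.03 0 0.04; -0.0006 -0.0006 0.035 0 0.04; -0.0006 -0.0006 0.04 0 0.04; -0.0006 -0.0006 0.04 0 0.04")

```text
time: 17.15
position: [0.6672, 0.0285, 0.0796]
tool_rot: [0.735, 0.678, -0.001, -0.001]
ft_force: [0.1, 0.7, -3.0]
grip_width: 0.0597
grip_force: 30.0
```

>>> servo_tool(moves="0 0 0.006 0 0.04; 0 0 0.012 0 0.04; 0 0 0.016 0 0.04; 0 0 0.018 0 0.04; 0 0 0.018 0 0.04; 0 0 0.018 0 0.04")

```text
time: 17.65
position: [0.6678, 0.0283, 0.0637]
tool_rot: [0.735, 0.678, -0.0, -0.0]
ft_force: [-2.2, -0.1, 5.1]
grip_width: 0.0598
grip_force: 30.0
```

>>> servo_tool(moves="0 0 0 0 0.075; 0 0 0 0 0.08; 0 0 0 0 0.085; 0 0 -0.02 0 0.087; 0 0 -0.06 0 0.087; 0 0 -0.1 0 0.087; 0.04 0 -0.11 -4 0.087; 0.08 0 -0.11 -8 0.087; 0.12 0 -0.11 -12 0.087; 0.12 0 -0.11 -16 0.087")

```text
time: 18.48
position: [0.6777, 0.1558, 0.1732]
tool_rot: [0.63, 0.776, 0.003, -0.0]
ft_force: [-0.2, -0.3, -0.2]
grip_width: 0.0868
grip_force: 0.0
```

Run:
```python
from h import *
cams.camera("side");cams.camera("side");fresh();s=cams.camera("side")
for c,n,p in blobs(mask(s,50,90,90,60)):
    if n>100:print(c,n,plane("side",[c],.08).round(3))
shifts([(.5895,.315,.171,16),(.5895,.315,.049,16)])
```

```text
fresh [0.6721 0.0318] [0.028 0.063] -6.0 270
[489.5  34.9] 936 [[ 0.057 -1.153  0.08 ]]
[297.1 293.4] 409 [[0.404 0.23  0.08 ]]
[205.5 297.5] 408 [[0.589 0.313 0.08 ]]
[269.5 330.1] 483 [[0.429 0.331 0.08 ]]
[201.1 373. ] 704 [[0.52  0.463 0.08 ]]
at [0.6775 0.1475 0.1721] 11.2
[181.4 -53.7   1.1] spin -4.8
[181.4 -53.7 123.1] spin -4.8
```

>>> servo_tool(moves="0.036 -0.011 0 -2 0.087; 0.072 -0.022 0 -4 0.087; 0.108 -0.032 0 -5 0.087; 0.144 -0.043 0 -5 0.087; 0.175 -0.052 0 -5 0.087; 0.181 -0.0537 0.02 -5 0.087; 0.181 -0.0537 0.05 -5 0.087; 0.181 -0.0537 0.07 -5 0.087; 0.181 -0.0537 0.07 -5 0.087; 0.181 -0.0537 0.07 -5 0.087")

```text
time: 19.52
position: [0.5892, 0.3132, 0.1013]
tool_rot: [0.601, 0.799, -0.001, -0.001]
ft_force: [0.3, -0.4, 0.5]
grip_width: 0.0869
grip_force: 0.0
```

Run:
```python
from h import *
for i in range(3):cams.camera("side")
s=cams.camera("side")
for c,n,p in blobs(mask(s,50,90,90,60)):
    if n>100:print(c,n,plane("side",[c],.08).round(3))
shifts([(.5895,.3145,.051,16)])
shifts([(*dock(0,.04),.13,-4.7)],(.5895,.3145,.12,16))
```

```text
[486.6  35.6] 1118 [[ 0.069 -1.142  0.08 ]]
[297.  293.4] 414 [[0.404 0.23  0.08 ]]
[205.6 297.7] 397 [[0.589 0.314 0.08 ]]
[269.5 330. ] 483 [[0.429 0.331 0.08 ]]
[201. 373.] 696 [[0.521 0.463 0.08 ]]
at [0.5912 0.3146 0.1044] 16.2
[ 0.4 -1.6 53.4] spin 0.2
at [0.5895 0.3145 0.12  ] 16
[-330.7  -16.1  -10. ] spin 20.7
```

>>> servo_tool(moves="0 -0.001 0.025 0 0.087; 0 -0.001 0.053 0 0.087; 0 -0.001 0.053 0 0.087; 0 -0.001 0.053 0 0.04; 0 -0.001 0.053 0 0.04; 0 -0.001 0.053 0 0.04; 0 -0.001 0.053 0 0.04; 0 -0.001 0.053 0 0.04; 0 -0.001 0.053 0 0.04; 0 -0.001 0.053 0 0.04")

```text
time: 20.55
position: [0.5891, 0.3149, 0.051]
tool_rot: [0.6, 0.8, 0.001, 0.0]
ft_force: [-0.4, -1.0, 6.4]
grip_width: 0.0596
grip_force: 30.0
```

>>> servo_tool(moves="0 0 0 0 0.04; 0 0 -0.03 0 0.04; 0 0 -0.06 0 0.04; 0 0 -0.1 0 0.04; 0 0 -0.13 0 0.04; -0.035 0 -0.14 4 0.04; -0.07 0 -0.14 8 0.04; -0.105 0 -0.14 12 0.04; -0.14 0 -0.14 16 0.04; -0.175 0 -0.14 20.5 0.04")

```text
time: 21.38
position: [0.6371, 0.1453, 0.189]
tool_rot: [0.733, 0.68, -0.001, -0.0]
ft_force: [0.0, -0.5, -3.0]
grip_width: 0.0596
grip_force: 30.0
```

Run:
```python
from h import *
for i in range(3):cams.camera("side")
o=get_obs();print(o["ft_force"],o["grip_width"]);shifts([(*dock(0,.04),.19,-4.7)])
```

```text
[ 0.22025204 -0.24892327 -2.69741031] 0.0595303416850087
at [0.6381 0.1436 0.1888] -4.4
[-148.9   38.7   -1.2] spin 0.3
```

>>> servo_tool(moves="-0.036 0.0095 0 0.3 0.04; -0.072 0.019 0 0.3 0.04; -0.108 0.028 0 0.3 0.04; -0.135 0.035 0 0.3 0.04; -0.149 0.0387 0 0.3 0.04; -0.149 0.0387 0 0.3 0.04; -0.149 0.0387 0.03 0.3 0.04; -0.149 0.0387 0.06 0.3 0.04; -0.149 0.0387 0.08 0.3 0.04; -0.149 0.0387 0.08 0.3 0.04")

```text
time: 22.37
position: [0.6605, -0.0015, 0.1041]
tool_rot: [0.734, 0.68, -0.003, -0.005]
ft_force: [-0.7, 0.5, -2.5]
grip_width: 0.0596
grip_force: 30.0
```

Run:
```python
from h import *
for i in range(4):cams.camera("side")
shifts([(*dock(0,.04),.063,-4.7)])
```

```text
at [ 0.6666 -0.0036  0.1113] -4.4
[-4.3 -1.1 48.3] spin 0.3
```

>>> servo_tool(moves="-0.0043 -0.001 0 0.3 0.04; -0.0043 -0.001 0.01 0.3 0.04; -0.0043 -0.001 0.018 0.3 0.04; -0.0043 -0.001 0.022 0.3 0.04; -0.0043 -0.001 0.026 0.3 0.04; -0.0043 -0.001 0.03 0.3 0.04; -0.0043 -0.001 0.03 0.3 0.04")

```text
time: 23.15
position: [0.6658, -0.0056, 0.0869]
tool_rot: [0.736, 0.676, 0.004, 0.0]
ft_force: [-7.9, 9.3, 31.5]
grip_width: 0.0601
grip_force: 30.0
```

>>> servo_tool(moves="0 0 -0.012 0 0.04; 0 0 -0.022 0 0.04; 0 0 -0.022 0 0.04; 0 0 -0.022 0 0.04")

```text
time: 23.48
position: [0.6642, -0.0094, 0.1014]
tool_rot: [0.736, 0.677, 0.0, 0.0]
ft_force: [-0.1, 1.1, -2.8]
grip_width: 0.06
grip_force: 30.0
```

Run:
```python
from h import *
for i in range(3):cams.camera("side")
s=cams.camera("side")
crop(s,205,120,100,100,6,"pics/p2.png")
o=get_obs();print(o["position"],todock(o["position"]),o["ft_force"])
```

```text
[ 0.66319612 -0.0091762   0.100013  ] [-0.00186482  0.03850046] [ 0.78995303  0.65273035 -1.31643683]
```

View pics/p2.png

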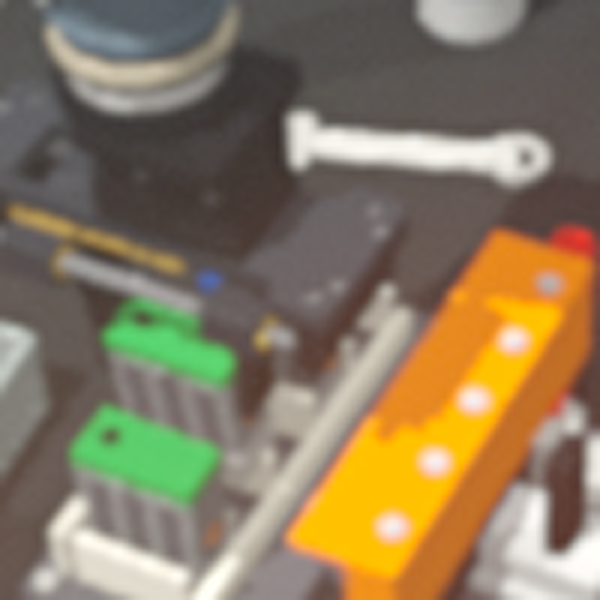

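>>> servo_tool(moves="0.002 0.002 0 0 0.04; 0.002 0.002 0 0 0.04; 0.002 0.002 0.006 0 0.04; 0.002 0.002 0.01 0 0.04; 0.002 0.002 0.013 0 0.04; 0.002 0.002 0.016 0 0.04; 0.002 0.002 0.016 0 0.04")

```text
time: 24.27
position: [0.6657, -0.0068, 0.0873]
tool_rot: [0.736, 0.677, -0.0, -0.0]
ft_force: [-3.7, 1.3, 8.1]
grip_width: 0.0601
grip_force: 30.0
```

>>> servo_tool(moves="0 0 -0.006 0 0.04; 0.0007 -0.003 -0.006 0 0.04; 0.0007 -0.003 -0.006 0 0.04; 0.0007 -0.003 0 0 0.04; 0.0007 -0.003 0.004 0 0.04; 0.0007 -0.003 0.008 0 0.04; 0.0007 -0.003 0.008 0 0.04")

```text
time: 24.85
position: [0.6641, -0.0028, 0.0827]
tool_rot: [0.736, 0.677, 0.003, -0.001]
ft_force: [-5.2, 9.4, 25.3]
grip_width: 0.0597
grip_force: 30.0
```

>>> servo_tool(moves="0 0 -0.02 0 0.04; 0 0 -0.045 0 0.04; 0 0 -0.07 0 0.04; 0 0 -0.07 0 0.04; 0 0 -0.07 0 0.04")

```text
time: 25.27
position: [0.6642, -0.0064, 0.1483]
tool_rot: [0.736, 0.677, 0.001, 0.001]
ft_force: [0.4, -0.4, -2.9]
grip_width: 0.0601
grip_force: 30.0
```

Run:
```python
from h import *
for i in range(3):cams.camera("side")
s=cams.camera("side")
o=get_obs();p=np.array(o["position"]);print(p,todock(p),o["ft_force"],Ro.from_quat(o["tool_rot"]).as_matrix().round(3).tolist())
# draw the expected box of the held module: top 31mm above TCP, bottom 49 below
R=Ro.from_quat(o["tool_rot"]).as_matrix()
C=[p+R@np.array([sx*.015,sy*.03,z]) for z in(-.031,.049) for sx in(-1,1) for sy in(-1,1)]
q=proj("side",C);x0,y0,k=200,100,7
im=cv2.resize(s[y0:y0+85,x0:x0+110],None,fx=k,fy=k,interpolation=2)
for a in q: cv2.circle(im,tuple(int(v) for v in ((a-[x0,y0]+.5)*k)),3,(255,0,255),1)
cv2.imwrite("pics/p3.png",im)
```

```text
[ 0.6617115  -0.00603317  0.14507342] [-0.00360199  0.04151128] [ 1.12022939 -0.81161901 -1.68464354] [[0.084, 0.996, -0.004], [0.997, -0.084, 0.001], [0.0, -0.005, -1.0]]
```

View pics/p3.png

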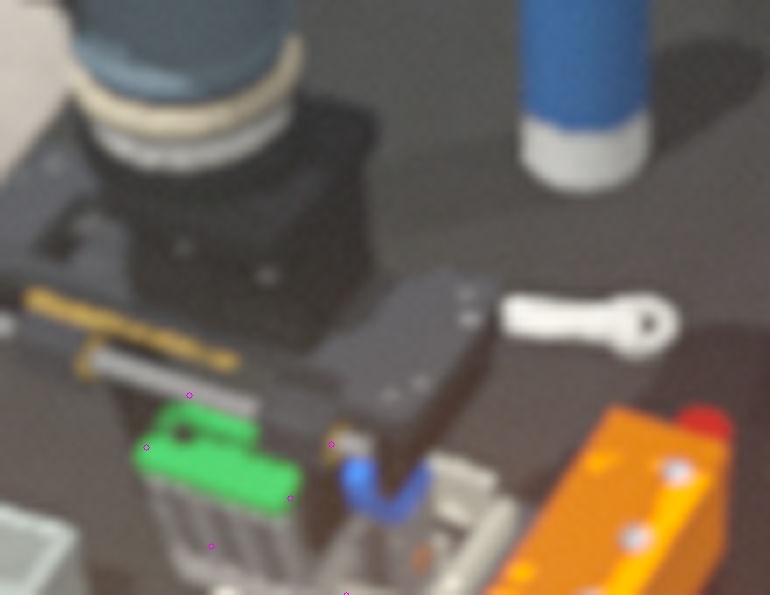

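Run:
```python
from h import *
shifts([(.59,.204,.185,-4.7),(.59,.204,.053,-4.7)])
```

```text
at [ 0.6617 -0.006   0.1451] -4.8
[203.3 -89.  -39.9] spin -0.1
[203.3 -89.   92.1] spin -0.1
```

>>> servo_tool(moves="0 0 -0.035 0 0.04; 0.02 -0.008 -0.04 0 0.04; 0.055 -0.023 -0.04 0 0.04; 0.09 -0.037 -0.04 0 0.04; 0.125 -0.052 -0.04 0 0.04; 0.16 -0.067 -0.04 0 0.04; 0.19 -0.08 -0.04 0 0.04; 0.215 -0.089 -0.02 0 0.04; 0.215 -0.089 0.02 0 0.04; 0.215 -0.089 0.05 0 0.04")

```text
time: 26.3
position: [0.5908, 0.2175, 0.0952]
tool_rot: [0.735, 0.678, -0.001, -0.0]
ft_force: [-0.3, -1.0, -3.1]
grip_width: 0.06
grip_force: 30.0
```

Run:
```python
from h import *
for i in range(4):cams.camera("side")
shifts([(.59,.204,.053,-4.7)])
```

```text
at [0.5918 0.2152 0.0963] -4.8
[-11.3  -0.9  43.3] spin -0.1
```

>>> servo_tool(moves="0 0 0.02 0 0.04; 0 0 0.035 0 0.04; 0 0 0.041 0 0.04; 0 0 0.044 0 0.04; 0 0 0.044 0 0.04; 0 0 0.044 0 0.075; 0 0 0.044 0 0.087; 0 0 0.044 0 0.087; 0 0 0 0 0.087; 0 0 -0.04 0 0.087")

```text
time: 27.33
position: [0.5902, 0.215, 0.1348]
tool_rot: [0.736, 0.677, -0.003, -0.002]
ft_force: [1.6, 0.1, 0.4]
grip_width: 0.0835
grip_force: 0.0
```

>>> servo_tool(moves="0 -0.04 -0.03 0 0.087; 0 -0.08 -0.06 0 0.087; 0 -0.12 -0.07 0 0.087; 0 -0.15 -0.07 0 0.087; 0 -0.15 -0.07 0 0.087")

```text
time: 27.75
position: [0.4342, 0.2279, 0.2083]
tool_rot: [0.735, 0.678, -0.003, -0.002]
ft_force: [-1.9, 0.0, -0.6]
grip_width: 0.0868
grip_force: 0.0
```

Run:
```python
from h import *
for i in range(3):cams.camera("side")
fresh();s=cams.camera("side");o=get_obs();print(o["position"])
for c,n,p in blobs(mask(s,50,90,90,60)):
    if n>100:print(c,n,plane("side",[c],.08).round(3))
```

```text
fresh [0.6704 0.0311] [0.027 0.065] -4.4 277
fresh [0.5924 0.2064] [0.032 0.063] -0.7 311
[0.44512347 0.22815576 0.20740236]
[227.6 195.1] 202 [[0.675 0.024 0.08 ]]
[225.4 258.9] 341 [[0.592 0.207 0.08 ]]
[297.1 293.4] 413 [[0.404 0.23  0.08 ]]
[269.5 330.1] 481 [[0.429 0.331 0.08 ]]
[201.  373.1] 695 [[0.521 0.463 0.08 ]]
```

Run:
```python
from h import *
shifts([(.5925,.207,.11,-4),(.5925,.207,.051,-4)])
```

```text
at [0.4451 0.2282 0.2074] -4.8
[ -8.7 148.6  97.4] spin -0.8
[ -8.7 148.6 156.4] spin -0.8
```

>>> servo_tool(moves="-0.002 0.03 0 -0.8 0.087; -0.004 0.065 0 -0.8 0.087; -0.006 0.1 0.01 -0.8 0.087; -0.0085 0.13 0.02 -0.8 0.087; -0.0085 0.1485 0.04 -0.8 0.087; -0.0085 0.1485 0.07 -0.8 0.087; -0.0085 0.1485 0.1 -0.8 0.087; -0.0085 0.1485 0.1 -0.8 0.087; -0.0085 0.1485 0.1 -0.8 0.087")

```text
time: 28.75
position: [0.5899, 0.2064, 0.1045]
tool_rot: [0.732, 0.682, -0.002, -0.001]
ft_force: [0.8, 0.5, 0.2]
grip_width: 0.0868
grip_force: 0.0
```

Run:
```python
from h import *
for i in range(3):cams.camera("side")
shifts([(.5925,.207,.051,-4)])
```

```text
at [0.5922 0.2073 0.1087] -4.0
[-0.3  0.3 57.7] spin 0.0
```

>>> servo_tool(moves="0 0 0.03 0 0.087; 0 0 0.0575 0 0.087; 0 0 0.0575 0 0.087; 0 0 0.0575 0 0.04; 0 0 0.0575 0 0.04; 0 0 0.0575 0 0.04; 0 0 0.0575 0 0.04; 0 0 0.0575 0 0.04; 0 0 0.0575 0 0.04; 0 0 0.0575 0 0.04", grip_force=45)

```text
time: 29.73
position: [0.5922, 0.2074, 0.0511]
tool_rot: [0.731, 0.682, 0.002, 0.001]
ft_force: [1.2, 0.1, 6.2]
grip_width: 0.0599
grip_force: 45.0
```

>>> servo_tool(moves="0 0 -0.03 0 0.04; 0 0 -0.07 0 0.04; 0 0 -0.11 0 0.04; 0 0 -0.135 0 0.04; -0.02 0.008 -0.135 0.7 0.04; -0.055 0.02 -0.135 0.7 0.04; -0.09 0.033 -0.135 0.7 0.04; -0.125 0.046 -0.135 0.7 0.04; -0.16 0.057 -0.135 0.7 0.04; -0.16 0.057 -0.135 0.7 0.04")

```text
time: 30.57
position: [0.6377, 0.0362, 0.1837]
tool_rot: [0.737, 0.676, -0.001, 0.002]
ft_force: [0.9, -0.1, -1.8]
grip_width: 0.0596
grip_force: 45.0
```

Run:
```python
from h import *
for i in range(4):cams.camera("side")
shifts([(*dock(-.001,.04),.18,-4.7)]);print(get_obs()["ft_force"])
```

```text
at [0.6348 0.0442 0.1836] -4.7
[-49.4  33.6   3.6] spin 0.0
[ 0.35361504 -0.4208034  -2.79386894]
```

>>> servo_tool(moves="-0.02 0.014 0 0 0.04; -0.04 0.028 0 0 0.04; -0.0495 0.0335 0 0 0.04; -0.0495 0.0335 0 0 0.04; -0.0495 0.0335 0.03 0 0.04; -0.0495 0.0335 0.06 0 0.04; -0.0495 0.0335 0.08 0 0.04; -0.0495 0.0335 0.08 0 0.04; -0.0495 0.0335 0.08 0 0.04; -0.0495 0.0335 0.08 0 0.04")

```text
time: 31.6
position: [0.666, -0.0075, 0.1057]
tool_rot: [0.735, 0.678, 0.001, 0.001]
ft_force: [0.7, 0.1, -1.7]
grip_width: 0.0598
grip_force: 45.0
```

Run:
```python
from h import *
for i in range(3):cams.camera("side")
shifts([(*dock(-.001,.04),.063,-4.7)]);print(get_obs()["ft_force"])
```

```text
at [ 0.6667 -0.0083  0.1065] -4.7
[ 0.3 -2.6 43.5] spin 0.0
[-0.48088309  0.40694583 -1.32933173]
```

>>> servo_tool(moves="0.0005 -0.0025 0 0 0.04; 0.0005 -0.0025 0 0 0.04; 0.0005 -0.0025 0.007 0 0.04; 0.0005 -0.0025 0.013 0 0.04; 0.0005 -0.0025 0.017 0 0.04; 0.0005 -0.0025 0.02 0 0.04; 0.0005 -0.0025 0.023 0 0.04; 0.0005 -0.0025 0.023 0 0.04")

```text
time: 32.42
position: [0.6624, -0.0078, 0.0803]
tool_rot: [0.735, 0.678, -0.001, -0.001]
ft_force: [0.1, 0.1, -3.6]
grip_width: 0.0596
grip_force: 45.0
```

>>> servo_tool(moves="0 0 0.006 0 0.04; 0 0 0.012 0 0.04; 0 0 0.017 0 0.04; 0 0 0.02 0 0.04; 0 0 0.021 0 0.04; 0 0 0.021 0 0.04")

```text
time: 32.92
position: [0.6628, -0.0078, 0.0629]
tool_rot: [0.735, 0.678, -0.0, -0.0]
ft_force: [-4.0, 0.8, 12.0]
grip_width: 0.0593
grip_force: 45.0
```

>>> servo_tool(moves="0 0 0 0 0.075; 0 0 0 0 0.085; 0 0 0 0 0.087; 0 0 -0.03 0 0.087; 0 0 -0.07 0 0.087; 0 0 -0.11 0 0.087; 0.03 -0.02 -0.12 0 0.087; 0.06 -0.045 -0.12 0 0.087; 0.09 -0.07 -0.12 0 0.087; 0.12 -0.095 -0.12 0 0.087")

```text
time: 33.75
position: [0.5774, 0.1204, 0.1806]
tool_rot: [0.736, 0.677, 0.0, 0.0]
ft_force: [-0.1, 0.1, 0.7]
grip_width: 0.0872
grip_force: 0.0
```

Run:
```python
from h import *
for i in range(3):cams.camera("side")
fresh();s=cams.camera("side")
for c,n,p in blobs(mask(s,50,90,90,60)):
    if n>100:print(c,n,plane("side",[c],.08).round(3),plane("side",[c],.092).round(3))
shifts([(.404,.231,.11,-1)])
```

```text
fresh [0.6704 0.0311] [0.027 0.065] -4.4 280
fresh [ 0.6666 -0.0076] [0.028 0.065] -5.9 281
fresh [0.4417 0.3351] [0.038 0.035] 14.6 209
[232.7 197.5] 110 [[0.659 0.027 0.08 ]] [[0.653 0.036 0.092]]
[297.1 293.5] 409 [[0.404 0.23  0.08 ]] [[0.402 0.236 0.092]]
[269.5 330. ] 482 [[0.429 0.331 0.08 ]] [[0.427 0.335 0.092]]
[201.1 373.1] 700 [[0.52  0.463 0.08 ]] [[0.517 0.466 0.092]]
at [0.5787 0.1196 0.1804] -4.6
[  97.  -183.1   70.4] spin -3.6
```

>>> servo_tool(moves="0.016 -0.03 0 -1 0.087; 0.032 -0.06 0 -2 0.087; 0.048 -0.09 0 -3 0.087; 0.064 -0.12 0 -3.6 0.087; 0.08 -0.15 0 -3.6 0.087; 0.096 -0.181 0 -3.6 0.087; 0.097 -0.183 0.02 -3.6 0.087; 0.097 -0.183 0.05 -3.6 0.087; 0.097 -0.183 0.07 -3.6 0.087; 0.097 -0.183 0.07 -3.6 0.087")

```text
time: 34.83
position: [0.4028, 0.2299, 0.1074]
tool_rot: [0.714, 0.7, -0.003, -0.001]
ft_force: [-0.4, -0.1, -0.1]
grip_width: 0.0872
grip_force: 0.0
```

Run:
```python
from h import *
for i in range(3):cams.camera("side")
s=cams.camera("side")
for c,n,p in blobs(mask(s,50,90,90,60)):
    if n>100:print(c,n,plane("side",[c],.08).round(3))
shifts([(.404,.2308,.051,-1)])
```

```text
[235.9 185.6] 197 [[ 0.669 -0.015  0.08 ]]
[228.6 195.3] 225 [[0.673 0.024 0.08 ]]
[297.1 293.3] 411 [[0.404 0.23  0.08 ]]
[269.5 330.1] 479 [[0.429 0.331 0.08 ]]
[201. 373.] 702 [[0.521 0.463 0.08 ]]
at [0.4054 0.231  0.1112] -1.2
[-0.2 -1.4 60.2] spin -0.2
```

>>> servo_tool(moves="0 -0.0014 0.03 0 0.087; 0 -0.0014 0.06 0 0.087; 0 -0.0014 0.06 0 0.087; 0 -0.0014 0.06 0 0.04; 0 -0.0014 0.06 0 0.04; 0 -0.0014 0.06 0 0.04; 0 -0.0014 0.06 0 0.04; 0 -0.0014 0.06 0 0.04; 0 -0.0014 0.06 0 0.04; 0 -0.0014 0.06 0 0.04")

```text
time: 35.87
position: [0.4036, 0.2316, 0.0518]
tool_rot: [0.714, 0.7, 0.002, 0.001]
ft_force: [1.0, -0.1, 8.1]
grip_width: 0.0596
grip_force: 44.7
```

Run:
```python
from h import *
shifts([(*dock(-.001,0),.185,-4.7)])
```

```text
at [0.4036 0.2316 0.0518] -1.1
[-274.3  262.6 -133.2] spin 3.6
```

>>> servo_tool(moves="0 0 -0.03 0 0.04; 0 0 -0.065 0 0.04; 0 0 -0.1 0 0.04; 0 0 -0.133 0 0.04; -0.02 0.02 -0.133 1 0.04; -0.045 0.043 -0.133 2 0.04; -0.072 0.069 -0.133 3 0.04; -0.099 0.095 -0.133 3.6 0.04; -0.126 0.121 -0.133 3.6 0.04; -0.153 0.147 -0.133 3.6 0.04")

```text
time: 36.7
position: [0.5461, 0.0741, 0.1831]
tool_rot: [0.735, 0.678, -0.001, -0.001]
ft_force: [0.5, 0.7, -3.6]
grip_width: 0.0601
grip_force: 44.6
```

>>> servo_tool(moves="-0.024 0.025 0 0 0.04; -0.048 0.05 0 0 0.04; -0.072 0.075 0 0 0.04; -0.096 0.098 0 0 0.04; -0.11 0.11 0 0 0.04; -0.11 0.11 0 0 0.04")

```text
time: 37.2
position: [0.6494, -0.0476, 0.1827]
tool_rot: [0.737, 0.676, 0.0, 0.002]
ft_force: [-0.2, -0.1, -2.9]
grip_width: 0.0602
grip_force: 44.6
```

Run:
```python
from h import *
for i in range(4):cams.camera("side")
shifts([(*dock(-.001,0),.1,-4.7)]);print(get_obs()["ft_force"],get_obs()["grip_width"])
```

```text
at [ 0.6451 -0.0421  0.1825] -4.7
[-4.2 16.2 82.5] spin 0.0
[ 0.26713282  1.22018273 -3.12970912] 0.05991740621966495
```

>>> servo_tool(moves="-0.004 0.016 0 0 0.04; -0.004 0.016 0 0 0.04; -0.004 0.016 0.03 0 0.04; -0.004 0.016 0.06 0 0.04; -0.004 0.016 0.077 0 0.04; -0.004 0.016 0.077 0 0.04; -0.004 0.016 0.077 0 0.04; -0.004 0.016 0.077 0 0.04")

```text
time: 38.07
position: [0.6633, -0.0481, 0.1078]
tool_rot: [0.735, 0.678, 0.001, 0.001]
ft_force: [0.6, -0.2, -3.3]
grip_width: 0.06
grip_force: 44.6
```

Run:
```python
from h import *
for i in range(3):cams.camera("side")
shifts([(*dock(-.001,0.0005),.063,-4.7)]);print(get_obs()["ft_force"],get_obs()["grip_width"])
```

```text
at [ 0.6638 -0.0486  0.1085] -4.7
[ 1.2 -3.  45.5] spin 0.0
[-0.13685228 -0.4646993  -4.30905748] 0.06003365234939188
```

>>> servo_tool(moves="0.0012 -0.003 0 0 0.04; 0.0012 -0.003 0 0 0.04; 0.0012 -0.003 0.007 0 0.04; 0.0012 -0.003 0.013 0 0.04; 0.0012 -0.003 0.018 0 0.04; 0.0012 -0.003 0.022 0 0.04; 0.0012 -0.003 0.025 0 0.04; 0.0012 -0.003 0.025 0 0.04")

```text
time: 38.88
position: [0.6588, -0.0468, 0.0799]
tool_rot: [0.735, 0.678, -0.001, -0.001]
ft_force: [-0.6, 0.1, -4.2]
grip_width: 0.0599
grip_force: 44.7
```

>>> servo_tool(moves="0 0.001 0.006 0 0.04; 0 0.001 0.012 0 0.04; 0 0.001 0.017 0 0.04; 0 0.001 0.02 0 0.04; 0 0.001 0.0205 0 0.04; 0 0.001 0.0205 0 0.04")

```text
time: 39.38
position: [0.661, -0.0469, 0.0636]
tool_rot: [0.736, 0.678, 0.0, 0.0]
ft_force: [-3.2, 2.2, 10.8]
grip_width: 0.0595
grip_force: 44.8
```

>>> servo_tool(moves="0 0 0 0 0.075; 0 0 0 0 0.085; 0 0 0 0 0.087; 0 0 -0.03 0 0.087; 0 0 -0.07 0 0.087; 0 0 -0.11 0 0.087; 0.03 -0.02 -0.12 0 0.087; 0.06 -0.04 -0.12 0 0.087; 0.09 -0.06 -0.12 0 0.087; 0.12 -0.08 -0.12 0 0.087")

```text
time: 40.22
position: [0.5903, 0.0796, 0.1812]
tool_rot: [0.736, 0.677, 0.0, 0.001]
ft_force: [0.4, -0.0, -0.5]
grip_width: 0.0868
grip_force: 0.0
```

>>> servo_tool(moves="0.035 -0.018 0 -4 0.087; 0.07 -0.036 0 -8 0.087; 0.105 -0.054 0 -12 0.087; 0.14 -0.072 0 -16 0.087; 0.175 -0.09 0 -20 0.087; 0.175 -0.09 0 -20 0.087")

```text
time: 40.72
position: [0.5117, 0.2665, 0.1806]
tool_rot: [0.603, 0.798, 0.0, -0.002]
ft_force: [0.8, -0.6, -0.4]
grip_width: 0.0873
grip_force: 0.0
```

Run:
```python
from h import *
for i in range(3):cams.camera("side")
fresh();s=cams.camera("side")
for c,n,p in blobs(mask(s,50,90,90,60)):
    if n>100:print(c,n,plane("side",[c],.08).round(3))
shifts([(.4293,.3323,.11,16)])
```

```text
fresh [0.6704 0.0311] [0.027 0.065] -4.4 280
fresh [ 0.6665 -0.0078] [0.028 0.065] -4.9 288
fresh [ 0.6648 -0.0472] [0.029 0.065] -5.8 290
[269.4 330. ] 482 [[0.429 0.331 0.08 ]]
[200.9 373. ] 691 [[0.521 0.463 0.08 ]]
at [0.5162 0.2596 0.1808] 15.2
[ 92.9 -64.7  70.8] spin -0.8
```

>>> servo_tool(moves="0.03 -0.021 0 -0.8 0.087; 0.06 -0.042 0 -0.8 0.087; 0.085 -0.06 0 -0.8 0.087; 0.093 -0.0647 0 -0.8 0.087; 0.093 -0.0647 0.03 -0.8 0.087; 0.093 -0.0647 0.06 -0.8 0.087; 0.093 -0.0647 0.07 -0.8 0.087; 0.093 -0.0647 0.07 -0.8 0.087")

```text
time: 41.63
position: [0.4277, 0.3314, 0.1084]
tool_rot: [0.602, 0.799, -0.003, -0.001]
ft_force: [-0.3, -0.2, 1.2]
grip_width: 0.0867
grip_force: 0.0
```

Run:
```python
from h import *
for i in range(3):cams.camera("side")
s=cams.camera("side")
for c,n,p in blobs(mask(s,50,90,90,60)):
    if n>100:print(c,n,plane("side",[c],.08).round(3))
shifts([(.4293,.332,.0515,16)])
```

```text
[235.9 185.4] 678 [[ 0.67  -0.016  0.08 ]]
[269.5 330.6] 444 [[0.428 0.332 0.08 ]]
[201.  372.9] 699 [[0.521 0.463 0.08 ]]
at [0.43   0.3334 0.1121] 16.0
[-1.1 -1.1 60.6] spin 0.0
```

>>> servo_tool(moves="-0.001 -0.001 0.03 0 0.087; -0.001 -0.001 0.0605 0 0.087; -0.001 -0.001 0.0605 0 0.087; -0.001 -0.001 0.0605 0 0.04; -0.001 -0.001 0.0605 0 0.04; -0.001 -0.001 0.0605 0 0.04; -0.001 -0.001 0.0605 0 0.04; -0.001 -0.001 0.0605 0 0.04; -0.001 -0.001 0.0605 0 0.04; -0.001 -0.001 0.0605 0 0.04")

```text
time: 42.67
position: [0.4283, 0.3325, 0.0518]
tool_rot: [0.601, 0.799, 0.001, 0.0]
ft_force: [-1.4, -0.6, 7.1]
grip_width: 0.0599
grip_force: 44.9
```

Run:
```python
from h import *
shifts([(*dock(-.001,-.08),.19,-4.7)])
```

```text
at [0.4283 0.3325 0.0518] 16.1
[-504.6   89.6 -138.2] spin 20.8
```

>>> servo_tool(moves="0 0 -0.03 0 0.04; 0 0 -0.065 0 0.04; 0 0 -0.1 0 0.04; 0 0 -0.138 0 0.04; -0.03 0.005 -0.138 4 0.04; -0.065 0.011 -0.138 8 0.04; -0.1 0.018 -0.138 12 0.04; -0.137 0.024 -0.138 16 0.04; -0.174 0.031 -0.138 20 0.04; -0.211 0.037 -0.138 20.8 0.04")

```text
time: 43.5
position: [0.5215, 0.1382, 0.1881]
tool_rot: [0.736, 0.677, -0.0, -0.0]
ft_force: [0.9, 0.3, -4.2]
grip_width: 0.0597
grip_force: 44.9
```

Run:
```python
from h import *
for i in range(2):cams.camera("side")
shifts([(*dock(-.001,-.08),.19,-4.7)])
```

```text
at [0.5249 0.1346 0.1883] -5.0
[-249.7  151.9   -1.7] spin -0.3
```

>>> servo_tool(moves="-0.034 0.021 0 -0.3 0.04; -0.068 0.042 0 -0.3 0.04; -0.102 0.063 0 -0.3 0.04; -0.136 0.084 0 -0.3 0.04; -0.17 0.104 0 -0.3 0.04; -0.204 0.124 0 -0.3 0.04; -0.235 0.143 0 -0.3 0.04; -0.25 0.152 0 -0.3 0.04; -0.25 0.152 0 -0.3 0.04")

```text
time: 44.35
position: [0.6545, -0.1263, 0.1875]
tool_rot: [0.735, 0.678, -0.0, 0.001]
ft_force: [0.1, 0.0, -3.6]
grip_width: 0.0596
grip_force: 45.0
```

>>> servo_tool(moves="0 0 0.03 0 0.04; 0 0 0.06 0 0.04; 0 0 0.08 0 0.04; 0 0 0.08 0 0.04; 0 0 0.08 0 0.04")

```text
time: 44.77
position: [0.6509, -0.12, 0.1067]
tool_rot: [0.733, 0.68, -0.001, -0.003]
ft_force: [0.2, -0.2, -3.4]
grip_width: 0.0601
grip_force: 45.0
```

Run:
```python
from h import *
for i in range(3):cams.camera("side")
shifts([(*dock(-.001,-.08),.063,-4.7)]);print(get_obs()["ft_force"],get_obs()["grip_width"])
```

```text
at [ 0.6542 -0.1217  0.1103] -4.3
[-5.6  0.6 47.3] spin 0.4
[-0.27383298 -0.84068551 -3.19421886] 0.059579497503912136
```

>>> servo_tool(moves="-0.0055 0.0005 0 0.4 0.04; -0.0055 0.0005 0 0.4 0.04; -0.0055 0.0005 0 0.4 0.04")

```text
time: 45.17
position: [0.6536, -0.1281, 0.1097]
tool_rot: [0.736, 0.677, 0.001, 0.001]
ft_force: [0.0, -0.2, -3.3]
grip_width: 0.0598
grip_force: 45.0
```

Run:
```python
from h import *
for i in range(3):cams.camera("side")
shifts([(*dock(-.001,-.08),.063,-4.7)]);
```

```text
at [ 0.653  -0.1275  0.1088] -4.8
[ 0.3  1.4 45.8] spin -0.1
```

>>> servo_tool(moves="0.0004 0.0005 0.007 0 0.04; 0.0004 0.0005 0.013 0 0.04; 0.0004 0.0005 0.018 0 0.04; 0.0004 0.0005 0.022 0 0.04; 0.0004 0.0005 0.026 0 0.04; 0.0004 0.0005 0.026 0 0.04")

```text
time: 45.82
position: [0.6526, -0.1267, 0.0809]
tool_rot: [0.736, 0.677, -0.001, -0.001]
ft_force: [0.1, 0.0, -4.8]
grip_width: 0.0597
grip_force: 45.0
```

>>> servo_tool(moves="0 0.001 0.006 0 0.04; 0 0.001 0.012 0 0.04; 0 0.001 0.017 0 0.04; 0 0.001 0.02 0 0.04; 0 0.001 0.021 0 0.04; 0 0.001 0.021 0 0.04")

```text
time: 46.32
position: [0.6543, -0.1272, 0.0638]
tool_rot: [0.736, 0.677, -0.0, 0.0]
ft_force: [-4.5, 1.0, 9.4]
grip_width: 0.0595
grip_force: 45.0
```

>>> servo_tool(moves="0 0 0 0 0.075; 0 0 0 0 0.085; 0 0 0 0 0.087; 0 0 -0.03 0 0.087; 0 0 -0.07 0 0.087; 0 0 -0.11 0 0.087; 0.03 -0.02 -0.12 7 0.087; 0.06 -0.04 -0.12 14 0.087; 0.09 -0.06 -0.12 21 0.08; 0.12 -0.08 -0.12 28 0.07")

```text
time: 47.15
position: [0.5843, -0.0, 0.1819]
tool_rot: [0.88, 0.476, 0.001, 0.0]
ft_force: [0.7, 0.5, -0.1]
grip_width: 0.0798
grip_force: 0.0
```

>>> servo_tool(moves="0.035 -0.01 0 7 0.05; 0.07 -0.02 0 14 0.05; 0.1 -0.02 0 21 0.05; 0.13 -0.02 0 28 0.05; 0.13 -0.02 0 35 0.05; 0.13 -0.02 0 42 0.05; 0.13 -0.02 0 49 0.05; 0.13 -0.02 0 56 0.05; 0.13 -0.02 0 62 0.05; 0.13 -0.02 0 62 0.05")

```text
time: 47.98
position: [0.6385, 0.1193, 0.1811]
tool_rot: [0.999, -0.043, 0.0, -0.0]
ft_force: [0.3, -0.7, -0.6]
grip_width: 0.0497
grip_force: 0.0
```

Run:
```python
from h import *
for i in range(3):cams.camera("side")
s=cams.camera("side");t=cams.camera("top")
a=cv2.resize(s[120:270,195:295],None,fx=4,fy=4,interpolation=2);b=cv2.resize(t[130:280,265:365],None,fx=4,fy=4,interpolation=2)
cv2.imwrite("pics/e1.png",np.hstack([b,a]))
for c,n,p in blobs(mask(t,50,90,90,60))+blobs(mask(t,100,120,150)):
    if 150<n<330:
        r=cv2.minAreaRect(plane("top",p,.092)[:,:2].astype(np.float32));print(n,todock(r[0]).round(4),np.round(r[1],3))
shifts([(.4903,-.0342,.15,85.3)])
```

```text
151 [-0.0017  0.079 ] [0.027 0.065]
281 [-0.0014  0.0403] [0.028 0.063]
289 [-0.0009  0.0012] [0.028 0.065]
314 [-0.001  -0.0793] [0.032 0.062]
241 [ 0.0009 -0.0371] [0.026 0.06 ]
at [0.6383 0.1192 0.1813] -94.7
[-135.   165.    31.3] spin 0.0
```

View pics/e1.png

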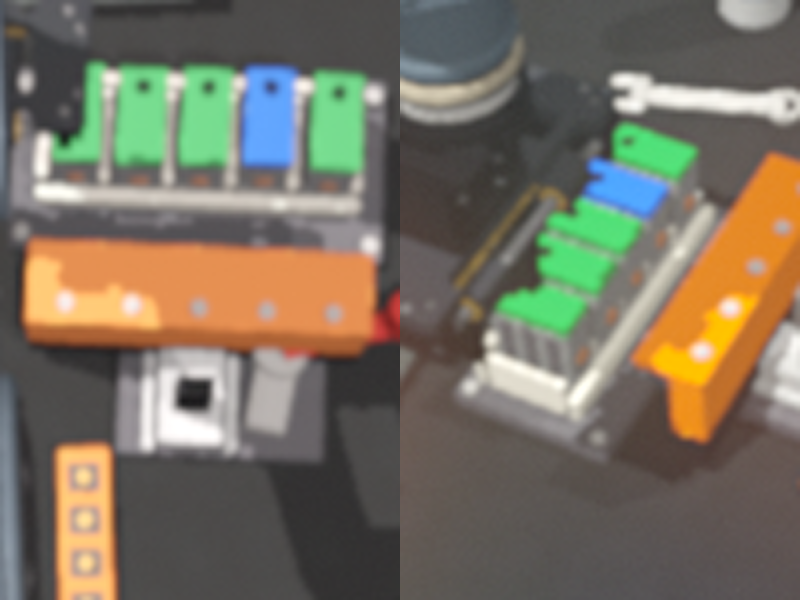

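>>> servo_tool(moves="-0.025 0.03 0 0 0.05; -0.05 0.061 0 0 0.05; -0.075 0.092 0 0 0.05; -0.1 0.122 0 0 0.05; -0.125 0.153 0 0 0.05; -0.135 0.165 0 0 0.05; -0.135 0.165 0.03 0 0.05; -0.135 0.165 0.06 0 0.05; -0.135 0.165 0.06 0 0.05; -0.135 0.165 0.06 0 0.05")

```text
time: 49.07
position: [0.4891, -0.0338, 0.1207]
tool_rot: [0.999, -0.042, -0.002, -0.0]
ft_force: [0.5, -0.2, 0.3]
grip_width: 0.05
grip_force: 0.0
```

Run:
```python
from h import *
for i in range(3):cams.camera("side")
shifts([(.4903,-.0342,.0625,85.3)])
```

```text
at [ 0.4914 -0.034   0.1228] -94.7
[-1.1  0.3 60.3] spin -0.0
```

>>> servo_tool(moves="-0.001 0 0.03 0 0.05; -0.001 0 0.06 0 0.05; -0.001 0 0.06 0 0.05; -0.001 0 0.06 0 0.01; -0.001 0 0.06 0 0.01; -0.001 0 0.06 0 0.01; -0.001 0 0.06 0 0.01; -0.001 0 0.06 0 0.01; -0.001 0 0.06 0 0.01", grip_force=25)

```text
time: 49.97
position: [0.4899, -0.0339, 0.0627]
tool_rot: [0.999, -0.042, 0.001, 0.0]
ft_force: [0.0, 1.2, 7.9]
grip_width: 0.0235
grip_force: 25.0
```

>>> servo_tool(moves="0.01 0 0 0 0.01; 0.02 0 0 0 0.01; 0.03 0 0 0 0.01; 0.04 0 0 0 0.01; 0.05 0 0 0 0.01; 0.06 0 0 0 0.01; 0.068 0 0 0 0.01; 0.074 0 0 0 0.01; 0.077 0 0 0 0.01; 0.077 0 0 0 0.01")

```text
time: 50.8
position: [0.5647, -0.0399, 0.0627]
tool_rot: [0.999, -0.042, -0.001, -0.0]
ft_force: [-4.4, 0.6, 10.5]
grip_width: 0.024
grip_force: 25.0
```

>>> servo_tool(moves="0.002 0 0 0 0.01; 0.003 0 0 0 0.01; 0.003 0 0 0 0.01; 0 0 0 0 0.01; 0 0 0 0 0.05; 0 0 0 0 0.05; 0 0 0 0 0.05; 0 0 -0.035 0 0.05; 0 0 -0.07 0 0.05; 0 0 -0.07 0 0.05")

```text
time: 51.63
position: [0.5702, -0.0413, 0.1367]
tool_rot: [0.999, -0.042, 0.006, 0.001]
ft_force: [0.5, -0.7, 0.9]
grip_width: 0.0486
grip_force: 0.0
```

Run:
```python
from h import *
for i in range(3):cams.camera("side")
K=(.540,-.1592);shifts([(*K,.13,-23.5),(*K,.051,-23.5)])
piv=np.array([.520,-.0895]);k=np.array(K)
a0=np.arctan2(*(k-piv)[::-1]);W=[]
for i in range(1,9):
    a=a0-1.44*i/8;W.append((*(piv+.0735*np.array([np.cos(a),np.sin(a)])),.051,-23.5-5*i))
shifts(W,(*k,.051,-23.5))
```

```text
at [ 0.5657 -0.0403  0.1315] -94.8
[-15.7 120.7   1.5] spin -71.3
[-15.7 120.7  80.5] spin -71.3
at [ 0.54   -0.1592  0.051 ] -23.5
[ -8.2 -10.3   0. ] spin 5.0
[-13.6 -22.3   0. ] spin 10.0
[-16.7 -35.2   0. ] spin 15.0
[-17.5 -48.4   0. ] spin 20.0
[-15.9 -61.5   0. ] spin 25.0
[-12.  -74.1   0. ] spin 30.0
[ -5.9 -85.8   0. ] spin 35.0
[  2.2 -96.3   0. ] spin 40.0
```

>>> servo_tool(moves="-0.004 0.03 0 -7 0.05; -0.008 0.06 0 -14 0.05; -0.012 0.09 0 -21 0.05; -0.0157 0.1207 0 -28 0.05; -0.0157 0.1207 0 -35 0.05; -0.0157 0.1207 0 -42 0.05; -0.0157 0.1207 0 -49 0.05; -0.0157 0.1207 0 -56 0.05; -0.0157 0.1207 0 -63 0.05; -0.0157 0.1207 0 -70 0.05")

```text
time: 52.62
position: [0.5387, -0.1588, 0.1294]
tool_rot: [0.841, 0.541, -0.001, -0.002]
ft_force: [-0.2, 0.0, 0.5]
grip_width: 0.0502
grip_force: 0.0
```

Run:
```python
from h import *
for i in range(3):cams.camera("side")
t=cams.camera("top");s=cams.camera("side")
K=(.540,-.1592);shifts([(*K,.051,-23.5)])
for c,n,p in blobs(mask(s,0,4,150)): print(c,n)
```

```text
at [ 0.5395 -0.1589  0.1304] -24.9
[-0.   0.6 79.4] spin -1.4
[343.2 150.2] 957
[298.5 171.9] 214
[257.1 381.8] 53
[247.9 404.9] 61
```

>>> servo_tool(moves="0 0 0.03 -1.4 0.05; 0 0 0.06 -1.4 0.05; 0 0 0.0795 -1.4 0.05; 0 0 0.0795 -1.4 0.05; 0 0 0.0795 -1.4 0.01; 0 0 0.0795 -1.4 0.01; 0 0 0.0795 -1.4 0.01; 0 0 0.0795 -1.4 0.01; 0 0 0.0795 -1.4 0.01; 0 0 0.0795 -1.4 0.01", grip_force=15)

```text
time: 53.7
position: [0.5398, -0.1591, 0.0529]
tool_rot: [0.836, 0.549, -0.0, 0.0]
ft_force: [-2.1, 0.3, 4.4]
grip_width: 0.0214
grip_force: 15.0
```

>>> servo_tool(moves="0 0 0 0 0.01; -0.008 -0.0105 0 5 0.01; -0.0135 -0.0225 0 10 0.01; -0.0165 -0.035 0 15 0.01; -0.0175 -0.0485 0 20 0.01; -0.016 -0.0615 0 25 0.01; -0.012 -0.074 0 30 0.01; -0.006 -0.086 0 35 0.01; 0.002 -0.0965 0 40 0.01; 0.002 -0.0965 0 40 0.01")

```text
time: 54.53
position: [0.4532, -0.1191, 0.0528]
tool_rot: [0.973, 0.229, 0.002, 0.001]
ft_force: [0.0, -1.5, 4.2]
grip_width: 0.021
grip_force: 15.0
```

Run:
```python
from h import *
for i in range(2):cams.camera("side")
o=get_obs();print(o["position"],o["ft_force"],o["grip_width"])
a=np.array(o["position"][:2])-[.52,-.0895];print(np.linalg.norm(a),np.degrees(np.arctan2(a[1],a[0]))%360)
```

```text
[ 0.45340731 -0.11977625  0.05273255] [-0.46441603 -0.52646128  8.56452877] 0.021580467413289638
0.07315215005930419 204.4488330990418
```

>>> servo_tool(moves="0.001 -0.003 0 0 0.01; 0.002 -0.006 0 0 0.01; 0.002 -0.006 0 0 0.01; 0.002 -0.006 0 0 0.01")

```text
time: 54.97
position: [0.4531, -0.1174, 0.0528]
tool_rot: [0.973, 0.232, 0.001, 0.004]
ft_force: [-6.4, -16.4, 6.9]
grip_width: 0.0219
grip_force: 15.0
```

>>> servo_tool(moves="-0.001 0.004 0 0 0.01; -0.001 0.004 0 0 0.05; -0.001 0.004 0 0 0.05; -0.001 0.004 0 0 0.05; -0.001 0.004 -0.03 0 0.05; -0.001 0.004 -0.07 0 0.05; -0.001 0.004 -0.11 0 0.05; -0.03 0.03 -0.11 0 0.05; -0.055 0.06 -0.11 0 0.05; -0.07 0.095 -0.11 0 0.05")

```text
time: 55.8
position: [0.4294, -0.2283, 0.1626]
tool_rot: [0.973, 0.232, -0.001, -0.001]
ft_force: [0.9, 0.2, -1.1]
grip_width: 0.0502
grip_force: 0.0
```

>>> servo_tool(moves="0 0.04 -0.01 0 0.05; 0 0.08 -0.03 0 0.05; -0.02 0.11 -0.03 0 0.05; -0.04 0.14 -0.03 0 0.05; -0.06 0.17 -0.03 0 0.05; -0.08 0.2 -0.03 0 0.05; -0.08 0.2 -0.03 0 0.05")

```text
time: 56.38
position: [0.4487, -0.4512, 0.1915]
tool_rot: [0.974, 0.228, -0.0, 0.003]
ft_force: [0.6, -0.9, 0.9]
grip_width: 0.0501
grip_force: 0.0
```

Run:
```python
from h import *
for i in range(3):cams.camera("side")
s=cams.camera("side");t=cams.camera("top");print(get_obs()["position"],get_obs()["time"])
a=cv2.resize(s[110:260,200:400],None,fx=3.5,fy=3.5,interpolation=2)
cv2.imwrite("pics/f1.png",a)
g=cv2.cvtColor(t,cv2.COLOR_BGR2HSV)
B=[b[0]+[275,165] for b in blobs(cv2.inRange(g[165:190,275:358],(0,0,190),(180,95,255)),3)];print(B)
for c,n,p in blobs(mask(t,0,4,150)):print(c,n)
for c,n,p in blobs(mask(s,0,4,150)):print(c,n)
```

```text
[ 0.44937171 -0.44168519  0.19129025] 56.6333
[array([282.1, 174.7]), array([298.8, 175.4]), array([315.4, 176.1]), array([332.1, 176.7]), array([348.5, 177.4])]
[344.8 234.8] 232
[124.7 267.7] 26
[105.  268.6] 25
[338.6 146.9] 1269
[315.5 186.1] 245
[257.1 381.8] 53
[247.9 404.9] 62
```

View pics/f1.png

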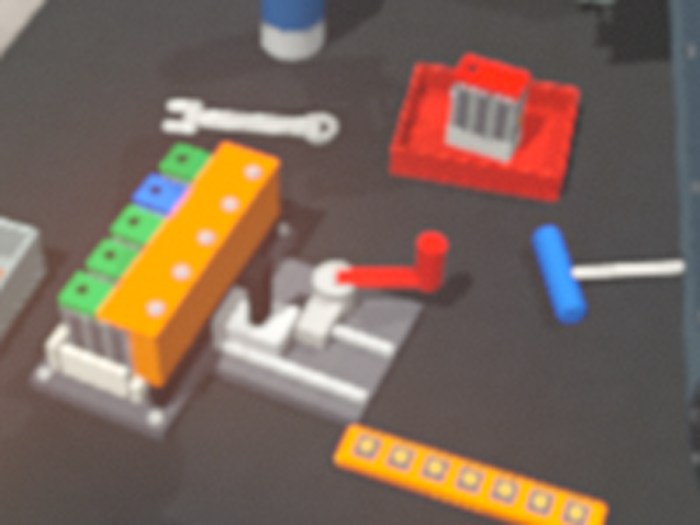

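```bash
python3 -c "
from rig import job
print(job.hand_in())"
```

```text
the job is handed in; nothing more can be done
None
```

The job is handed in: the failed module is in the red tray, all four fresh modules are on the floors of bays 0, 2, 3 and 4, the blue-capped module is still in bay 1, the bar is home and the lever is locked. The second fresh module caught on a rib on its first try in bay 3, so I set it back on the bench, re-gripped it and seated it.

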